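Bring the castle nut to its next slot and fit the locking pin

TASK

The test blank on the blue pipe stub is held by a castle nut that still has to be locked. Turn the nut onwards, clockwise seen from above, to its next slot that lines up with the cross hole in the stud (do not back it off to the slot behind, nor run past to a later one), then slide the locking pin gently through slot and hole until its collar sits against the nut, and let go. Feel for the exact hole direction without forcing the pin, and leave the other things on the bench where they lie.

Things in the scene. Friction and masses are not known exactly. Their poses are not given: they have to be found in the camera images.
- stub: Blue flanged pipe stub bolted to the bench, base flange 170 mm across, 16 mm thick, pipe 90 mm across, closed by a steel disc 120 mm across, top 85 mm above the bench. Upright in its middle a steel stud 32 mm thick, top at 142 mm, carries the nut. Origin: on the stud's axis at bench height; z up. The cross hole runs level ROUGHLY along x: turned off it by up to 0.3 rad either way (see hole).
- hole (a point): Centre of the stud's cross hole, on its axis, 131 mm above the bench. Through hole, 9 mm square, both ends alike. Its exact direction is given nowhere: find it by feel or by looking. The pin passes only if its direction is right within about 0.08 rad and its axis within about 1 mm; otherwise it stops at the stud or jams part-way.
- nut_top (a point): On the stud's axis at the top of the dark steel castle nut, 139 mm above the bench. Hexagon 50 mm across flats, 97 to 123 mm above the bench, on a round 44 mm collar (85 to 97 mm). Above it the crown, outer radius at most 27 mm, with six open-topped slots 11 mm wide, one over the middle of each flat. Its teeth, where the pin's collar bears, are 23.5 mm from the axis.
- nut (a joint): Turn of the nut, rad, growing clockwise seen from above (tightening). At 0 two opposite slots and flats face along the stub's x axis; slots are 1.047 apart. Starts at -0.62 to -0.45; the slot to use meets the hole at some value from -0.3 to 0.3, the hole's unknown turn. It stays where left; turning takes 0.1 N m: fingers on two flats, or a pin in a slot pushing its wall with about 5 N.
- pin: Loose steel locking pin, about 90 g, lying level on the bench. Flat grip 34 mm long (x -38 to -4 mm), 12 mm thick (y), 24 mm high (z 0 to 24 mm); round collar 16 mm across (x -4 to 0 mm); shank 8 mm thick along +x to 56 mm, its last 2 mm tapered to 6.8 mm. Shank axis 12 mm above the underside. Origin: at the collar's shank-side face, at underside height.
- pin_seat (a point): Point on the shank's axis 23.5 mm from the collar's face: it lies at the centre of the cross hole when the pin is fully home.
- pin_tip (a point): Pointed end of the pin, on its axis, 56 mm from the collar's face.
- gasket: Bystander: flat black rubber ring 110 mm across, 4 mm thick.
- spanner: Bystander: steel open-end spanner, 190 mm long, lying flat.
- flange: Bystander: spare blue flange 140 mm across with a 60 mm neck, 74 mm high.
- bolt: Bystander: steel bolt standing on its head, 60 mm high, 24 mm across the head.
Things that resemble listed ones, but are neither listed nor needed, are in the scene too. What is shaped like the stub but red is not meant. Leave any pink look-alike of the pin alone.

How it is judged:
By the outcome, as a careful person would: the job done as asked, in the order asked, and still so for the second after the job is handed in, with the robot touching nothing.
It also fails if it takes over 72 s, if anything falls off the work surface, if the arm or the gripper's body presses on something with over 40 N, if the wrist force passes 120 N, or if a joint passes its speed limit or range.

ROBOT

A 6-joint arm with a two-finger parallel gripper is mounted at the origin on the work surface. World frame = base frame: x ahead of the robot, y to its left, z up, the work surface at z = 0. Lengths are in m, angles in rad, forces in N, time in s.
With the tool pointing down it reaches from about 0.3 to 0.875 m from the base axis. Payload 4.2 kg.
Tool frame: the origin (TCP) lies midway between the tips of the shut fingers; the grasp point (between the pads) lies ctrl.grip_depth behind it (ctrl.grip_depth is the distance from the TCP to the grasp point, in m); x points along the fingers, y is the direction in which the jaws open and shut, and the axes are right-handed (so a half turn about x gives the same grasp; the last joint's range is limited). The gripper opens to 85 mm and grips with 20 to 120 N. Pads are 22 mm wide; open, the fingers measure 114 mm over their backs; the gripper's body (76 mm by 85 mm) begins 54 mm behind the grasp point. The pads swing forward as they close: fully open they stand 13 mm farther back than shut.
Start: joints at [1.319, 0.32, 1.565, -0, 1.257, -0.02], TCP at [0.132, 0.56, 0.231] pointing down, gripper open.
Joint ranges: [-3.11, 3.11], [-0.84, 2.01], [0.21, 2.61], [-1.34, 4.49], [0.05, 2.63], [-2.56, 2.56]. Speed limits (rad/s): [2.57, 2.57, 3.14, 3.14, 3.14, 3.14].

INTERFACE

Orientations are given as a unit quaternion [w, x, y, z].
In Python, from workcell import ctrl gives the robot as it stands.
- The arm moves only by the shell command python3 -m handwheel 'ROWS' [FORCE]. ROWS is JSON, a list of rows, each an object of numbers: "claw": the finger opening in cm, from 0 to 8.54; "tx", "ty", "tz": the shift along the tool's x, y, z in cm; "wx", "wy", "wz": the turn, a rotation vector about the tool's x, y, z in rad. A call has 1 to 8 rows; each row shifts and turns the pose as measured when the row begins, along the tool's axes as they then stand; what a row does not reach is not made up. A row lasts 1/12 s, in which the tool goes at most 41.7 mm and 7.16 degrees, less where a joint would pass 70% of its speed; a pose out of reach is approached as far as the arm can. A call is refused whole if a number of a shift passes 4.17 or a number of a turn 0.125, either way. A call with a gripper value outside its range is refused whole. The fingers move at their own pace and stop on an object; FORCE is the grip in N (left out, the last holds). Time passes only in rows, so rows that do not move let the fingers close. It gives the time, the measured TCP pose, the force and the opening at its end, in the units of the state.
- ctrl.observe(): the state, without advancing time (a new reading comes with each control period).
- ctrl.capture(name): name is "scene" or "top"; returns (picture, depth): 420x560x3 uint8, red, green, blue; 420x560 float32, m along the optical axis (not along the pixel's ray), 0 where there is no reading.
- ctrl.calibration(name): a dict with "mtx" (3x3 intrinsics, pixels), "extrinsics" (4x4, takes a point from world to camera coordinates). Camera axes: x right, y down, z forward; pixel columns grow to the right and rows downward; lengths in m; the calibration is good to about 2 mm. A picture is of the moment at which its call begins. calibration takes no time and is no camera call.
- ctrl.finish_job(): hands the job in, once; it reports no verdict.
Trained networks look in the newest picture that a camera, given by its name, has taken for a name from the list of things; names that differ only in an ending like _2 or _b are one class to them, and where a whole thing is asked for, a point or a joint stands for the part that bears it (a point fixed in the world has none). Each returns a list of dicts, best first, with "conf" (0 to 1); they miss things now and then, are a little off and sometimes report something else, mostly with a low value. They report only what shows in the picture. A call takes as long as a camera call. They do not tell look-alikes from the thing itself.
- ctrl.boxes_of(camera, thing): "box" ([left, top, right, bottom] in pixels, round what is visible of it).
- ctrl.tip_of(camera, thing): "at" ([column, row] in pixels: a listed point, or the origin of a listed thing).
The state is a dict: "clock": time; "joint_pos": joint angles; "qvel": joint speeds; "effort": joint torques, N m; "position": TCP position; "orientation": TCP orientation; "ft_force": force on the tool from outside, world axes, zero at the start; "wrist_torque": the same for the moment, N m; "grip_width": finger opening in m.
Only numpy, scipy, OpenCV 4.12 (cv2) and the standard library are available. Lean on these libraries where they do the work, as an engineer would, in place of code of your own. Each camera call takes 0.05 s, during which the arm holds its last target.

## Working session

There is one attempt and no reset: what is moved stays moved. The work goes in short steps, Python scripts to look and compute and a shell command to move; the robot and the scene stay as the last step left them, time stands still between calls to the robot, and variables do not carry over. Pictures are saved under pics/ and viewed, and the job is handed in when it is done.

```bash
ls; mkdir -p pics; cat > h.py <<'E'
import numpy as np, cv2
from workcell import ctrl
from scipy.spatial.transform import Rotation as R
def cal(n):
    c=ctrl.calibration(n); return np.array(c["mtx"]),np.array(c["extrinsics"])
def unproj(n,depth,u,v):
    K,E=cal(n); d=depth
    p=np.array([(u-K[0,2])/K[0,0]*d,(v-K[1,2])/K[1,1]*d,d,1.0])
    return (np.linalg.inv(E)@p)[:3]
def cloud(n,depth):
    K,E=cal(n); h,w=depth.shape
    u,v=np.meshgrid(np.arange(w),np.arange(h))
    p=np.stack([(u-K[0,2])/K[0,0]*depth,(v-K[1,2])/K[1,1]*depth,depth,np.ones_like(depth)],-1)
    return (p@np.linalg.inv(E).T)[...,:3]
def ray_z(n,u,v,z):
    K,E=cal(n); I=np.linalg.inv(E); o=I[:3,3]
    d=I[:3,:3]@np.array([(u-K[0,2])/K[0,0],(v-K[1,2])/K[1,1],1.0])
    return o+d*(z-o[2])/d[2]
def proj(n,p):
    K,E=cal(n); q=E@np.append(p,1); q=K@q[:3]; return q[:2]/q[2]
def st():
    s=ctrl.observe(); return s
E
python3 - <<'E'
from h import *
for n in ("scene","top"):
    im,d=ctrl.capture(n); cv2.imwrite(f"pics/{n}0.png",im[...,::-1]); np.save(f"{n}0.npy",d); np.save(f"{n}0i.npy",im)
    K,E=cal(n); print(n,K.round(1).tolist(),np.linalg.inv(E).round(3).tolist())
    for t in ("stub","pin","nut_top","pin_tip"):
        r=ctrl.boxes_of(n,t) if t in("stub","pin") else ctrl.tip_of(n,t)
        print(t,[(x.get("box",x.get("at")),round(x["conf"],2)) for x in r])
s=st(); print(s, ctrl.grip_depth)
E
```

```text
pics
scene [[483.1, 0.0, 289.7], [0.0, 483.1, 211.7], [0.0, 0.0, 1.0]] [[-0.884, 0.315, -0.346, 0.982], [0.468, 0.599, -0.65, 0.728], [0.002, -0.736, -0.677, 0.896], [0.0, 0.0, 0.0, 1.0]]
stub [([232.0, 155.9, 291.4, 226.5], 0.94), ([320.9, 143.7, 381.0, 208.3], 0.84), ([145.4, 179.7, 210.9, 248.2], 0.74)]
pin [([279.4, 254.2, 318.5, 263.8], 0.67), ([308.3, 267.4, 340.1, 292.9], 0.55)]
nut_top [([329.1, 280.1], 0.74), ([353.9, 146.9], 0.69), ([168.9, 185.5], 0.69), ([260.8, 161.4], 0.64)]
pin_tip [([310.8, 286.5], 0.71), ([319.0, 260.5], 0.47)]
top [[517.5, 0.0, 283.7], [0.0, 517.5, 214.0], [0.0, 0.0, 1.0]] [[-0.015, -0.993, 0.114, 0.398], [-1.0, 0.013, -0.01, 0.012], [0.008, -0.114, -0.993, 1.591], [0.0, 0.0, 0.0, 1.0]]
stub [([325.6, 110.8, 380.1, 167.4], 0.6), ([319.4, 187.7, 378.4, 245.7], 0.58)]
pin []
nut_top [([331.5, 303.4], 0.74), ([357.8, 127.6], 0.62), ([352.4, 207.0], 0.52), ([240.1, 224.3], 0.46)]
pin_tip [([241.6, 204.1], 0.61), ([265.7, 226.3], 0.6)]
{'clock': 0.5, 'joint_pos': array([ 1.31901398e+00,  3.19665545e-01,  1.56456460e+00,  1.83257785e-05,
        1.25743038e+00, -1.99838757e-02]), 'qvel': array([-0.00043411, -0.0006605 , -0.00210172, -0.00116767, -0.00217995,
        0.00196306]), 'effort': array([ 5.14275939e-05, -4.15045953e+01, -2.34229141e+01, -8.77539287e-05,
        8.72762066e-04, -8.60958835e-06]), 'position': array([0.13207365, 0.55960594, 0.23127514]), 'orientation': array([ 0.70235335,  0.08174883,  0.70237207, -0.08179471]), 'ft_force': array([-0.13509595, -0.0631464 ,  0.3757349 ]), 'wrist_torque': array([ 0.03285914, -0.00288127, -0.01059893]), 'grip_width': 0.08569514092946472} 0.0187
```

View pics/scene0.png

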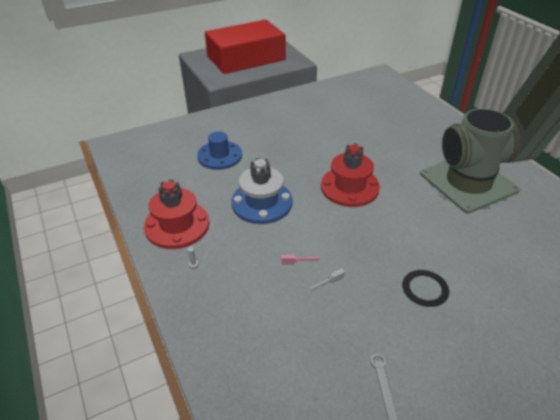

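View pics/top0.png

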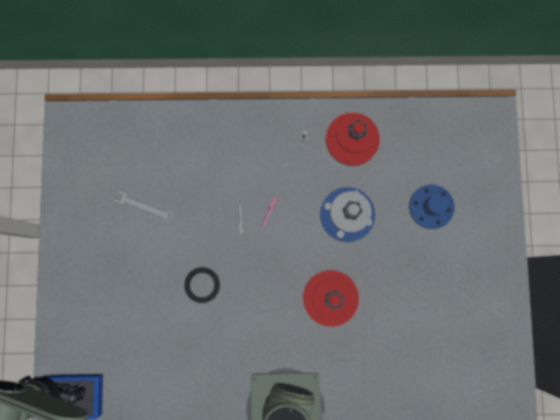

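```bash
python3 - <<'E'
from h import *
i=np.load("scene0i.npy")[...,::-1]; t=np.load("top0i.npy")[...,::-1]
a=cv2.resize(i[140:230,215:310],None,fx=4.2,fy=4.2,interpolation=cv2.INTER_CUBIC)
b=cv2.resize(t[180:245,315:380],(378,378),interpolation=cv2.INTER_CUBIC)
c=cv2.resize(i[245:300,270:350],(399,220),interpolation=cv2.INTER_CUBIC)
e=cv2.resize(t[190:245,225:290],(378,220),interpolation=cv2.INTER_CUBIC)
o=np.zeros((600,800,3),np.uint8)
o[:378,:399]=a[:378,:399]; o[:378,400:778]=b; o[380:600,:399]=c; o[380:600,400:778]=e
cv2.imwrite("pics/z0.png",o)
D=np.load("scene0.npy");T=np.load("top0.npy")
P=cloud("scene",D);Q=cloud("top",T)
# pin points
for n,X,box in(("s",P,(262,300,300,350)),("t",Q,(195,245,230,252))):
    r=X[box[0]:box[1],box[2]:box[3]].reshape(-1,3); m=(r[:,2]>0.006)&(r[:,2]<.05); print(n,m.sum(),r[m].mean(0).round(4) if m.any() else 0, np.median(r[:,2]))
# stub by height 85
for n,X,box in(("s",P,(140,230,220,305)),("t",Q,(180,245,315,382))):
    r=X[box[0]:box[1],box[2]:box[3]].reshape(-1,3)
    for lo,hi in((.075,.095),(.125,.15)):
        m=(r[:,2]>lo)&(r[:,2]<hi); q=r[m]; print(n,m.sum(),q.mean(0).round(4),q.min(0).round(4),q.max(0).round(4), ((q.min(0)+q.max(0))/2).round(4))
E
```

```text
s 217 [0.5568 0.1324 0.0181] 0.0012995175340902998
t 164 [0.5649 0.1325 0.0153] 0.0010503897709021048
s 828 [ 0.5849 -0.1832  0.0854] [ 0.517  -0.4338  0.0751] [ 0.6378 -0.1377  0.095 ] [ 0.5774 -0.2857  0.085 ]
s 241 [ 0.5798 -0.1935  0.1372] [ 0.5522 -0.2281  0.1251] [ 0.6028 -0.1725  0.1464] [ 0.5775 -0.2003  0.1357]
t 1007 [ 0.5733 -0.1964  0.0853] [ 0.5153 -0.2575  0.0756] [ 0.6344 -0.1386  0.0947] [ 0.5749 -0.1981  0.0851]
t 212 [ 0.5752 -0.1966  0.1382] [ 0.5506 -0.2226  0.1252] [ 0.601  -0.172   0.1498] [ 0.5758 -0.1973  0.1375]
```

View pics/z0.png

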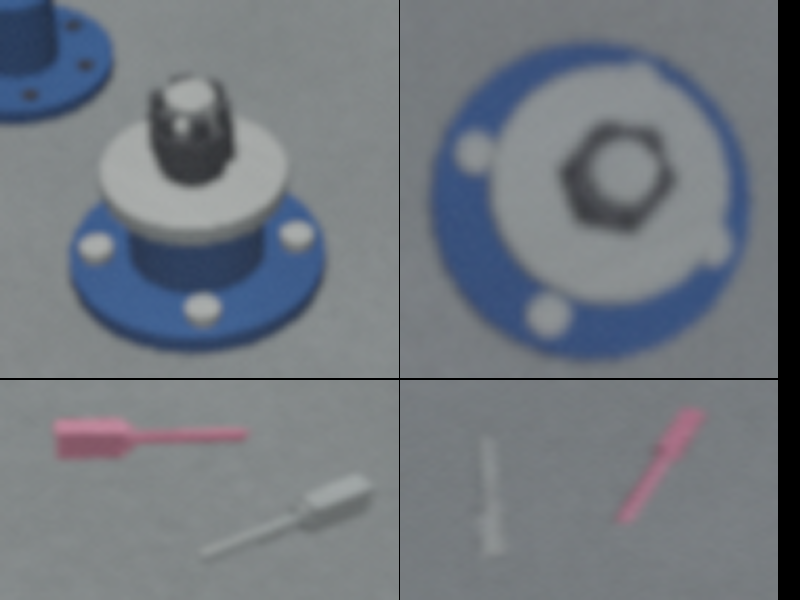

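```bash
cat > est.py <<'E'
from h import *
from scipy.optimize import minimize
def nutfit(T,im,c=(0.5753,-0.1975)):
    # mean gray sampled on rings at z; 6-fold phase
    g=im.astype(float).mean(-1)
    for z in (.123,.139):
      for r in (.022,.024,.026,.028,.030):
        a=np.radians(np.arange(0,360,3))
        P=[proj("top",np.array([c[0]+r*np.cos(t),c[1]+r*np.sin(t),z])) for t in a]
        P=np.array(P,np.float32)
        v=cv2.remap(g.astype(np.float32),P[:,0],P[:,1],cv2.INTER_CUBIC).ravel()
        F=(v*np.exp(-6j*a)).mean(); # max brightness angle
        print(z,r,"bright6 deg",round(float(np.degrees(np.angle(F))/6)%60,1),"amp",round(abs(F),2),"mean",round(v.mean(),1))
if __name__=="__main__":
    im=np.load("top0i.npy");T=np.load("top0.npy")
    nutfit(T,im)
    # centre
    Q=cloud("top",T); S=cloud("scene",np.load("scene0.npy"))
    for X,n in((Q,"t"),(S,"s")):
        q=X.reshape(-1,3); m=(q[:,2]>.137)&(q[:,2]<.15)&(np.hypot(q[:,0]-.576,q[:,1]+.198)<.04); print(n,"top",m.sum(),q[m].mean(0).round(4))
        m=(abs(q[:,2]-.085)<.004)&(np.hypot(q[:,0]-.576,q[:,1]+.198)<.075); qq=q[m]
        print(n,"disc z",np.median(qq[:,2]).round(4))
        m=(abs(q[:,2])<.004)&(np.hypot(q[:,0]-.576,q[:,1]+.198)<.2); print("bench",np.median(q[m][:,2]).round(4))
    # colour: blue base, disc ellipse from top
    g=im.astype(int)
    mb=((g[...,2]>g[...,0]+25)).astype(np.uint8); mb[:,:310]=0; mb[:,392:]=0; mb[:170]=0; mb[250:]=0
    # disc+bolts fill: hull of blue = flange outline at z=.016
    pts=np.argwhere(mb)[:,::-1].astype(np.int32); h=cv2.convexHull(pts)
    e=cv2.fitEllipse(h); print("flange c",e, ray_z("top",*e[0],.016).round(4))
    # bolts: bright px within annulus r 60-85 at z~.022
    for ang in range(0,360,5):
        pass
    a=np.radians(np.arange(0,360,3)); 
    for r in (.066,.07,.074):
        P=np.array([proj("top",np.array([.5755+r*np.cos(t),-.1975+r*np.sin(t),.02])) for t in a],np.float32)
        v=cv2.remap(im.astype(np.float32)[...,0],P[:,0],P[:,1],cv2.INTER_CUBIC).ravel()
        F=(v*np.exp(-4j*a)).mean(); print("bolt4 deg",r,(np.degrees(np.angle(F))/4).round(1))
        if r==.07: print([(int(np.degrees(x)),int(y)) for x,y in zip(a,v) if y>95])
    for n,I in(("top",im),("scene",np.load("scene0i.npy"))):
        ctrl
    for u,v in((240.,205.),(241.6,204.1),(241.,233.)): print("pin top",ray_z("top",u,v,.012).round(4))
    for u,v in((310.8,286.5),(311.,288.)): print("pin tip sc",ray_z("scene",u,v,.012).round(4))
E
python3 est.py
```

```text
0.123 0.022 bright6 deg 12.2 amp 3.4 mean 82.7
0.123 0.024 bright6 deg 11.2 amp 5.02 mean 86.9
0.123 0.026 bright6 deg 11.3 amp 6.0 mean 99.9
0.123 0.028 bright6 deg 11.4 amp 5.47 mean 116.2
0.123 0.03 bright6 deg 11.1 amp 3.99 mean 129.8
0.139 0.022 bright6 deg 11.5 amp 3.45 mean 82.2
0.139 0.024 bright6 deg 11.1 amp 4.74 mean 89.9
0.139 0.026 bright6 deg 11.0 amp 4.84 mean 102.8
0.139 0.028 bright6 deg 11.1 amp 3.93 mean 116.8
0.139 0.03 bright6 deg 11.9 amp 2.78 mean 128.5
t top 137 [ 0.5754 -0.1986  0.1421]
t disc z 0.0852
bench 0.0002
s top 151 [ 0.5782 -0.1964  0.1411]
s disc z 0.0859
bench 0.0011
flange c ((347.3857727050781, 214.1317901611328), (54.77436828613281, 55.703887939453125), 122.68140411376953) [ 0.5758 -0.199   0.016 ]
bolt4 deg 0.066 18.0
bolt4 deg 0.07 19.3
[(0, 104), (3, 98), (57, 96), (59, 120), (63, 132), (66, 134), (69, 131), (72, 116), (153, 123), (156, 134), (159, 137), (162, 136), (165, 118), (239, 96), (243, 124), (246, 136), (248, 138), (252, 138), (255, 133), (258, 123), (261, 115), (264, 114), (267, 120), (270, 128), (273, 130), (276, 130), (279, 132), (282, 133), (285, 133), (288, 134), (291, 134), (294, 135), (297, 134), (300, 136), (303, 138), (306, 135), (309, 135), (312, 135), (315, 136), (318, 136), (321, 136), (324, 136), (327, 136), (330, 137), (333, 139), (336, 137), (339, 135), (342, 134), (345, 129), (348, 126), (351, 121), (354, 116), (357, 110)]
bolt4 deg 0.074 24.4
pin top [0.609  0.1302 0.012 ]
pin top [0.6117 0.1252 0.012 ]
pin top [0.5226 0.1275 0.012 ]
pin tip sc [0.6064 0.1279 0.012 ]
pin tip sc [0.6082 0.132  0.012 ]
```

```bash
cat >> h.py <<'E'
def tool():
    s=st(); q=s["orientation"]; M=R.from_quat([q[1],q[2],q[3],q[0]]).as_matrix(); return s,s["position"],M
def report():
    s,p,M=tool()
    az=lambda v: round(float(np.degrees(np.arctan2(v[1],v[0]))),2)
    print("t",round(s["clock"],2),"p",p.round(4),"yaz",az(M[:,1]),"zaz",az(M[:,2]),"down",M[:,0].round(4),"F",s["ft_force"].round(2),"M",s["wrist_torque"].round(3),"w",round(s["grip_width"],4),"j",s["joint_pos"].round(3))
def go(pt,azz=None):
    "cm in tool axes to reach pt; rot vec to reach tool-down with tool z azimuth azz (deg)"
    s,p,M=tool(); print("shift cm xyz",(M.T@(np.array(pt)-p)*100).round(2))
    if azz is not None:
        a=np.radians(azz); z=np.array([np.cos(a),np.sin(a),0]); x=np.array([0,0,-1.]); T=np.stack([x,np.cross(z,x),z],1)
        rv=R.from_matrix(M.T@T).as_rotvec(); print("turn rad",rv.round(3),"shift after turn",(T.T@(np.array(pt)-p)*100).round(2))
E
python3 - <<'E'
from h import *
report()
for a in (18.8,-161.2): go([.5755,-.1980,.2],a)
E
```

```text
t 0.5 p [0.1321 0.5596 0.2313] yaz 76.72 zaz -13.28 down [-0.e+00 -1.e-04 -1.e+00] F [-0.14 -0.06  0.38] M [ 0.033 -0.003 -0.011] w 0.0857 j [ 1.319  0.32   1.565  0.     1.257 -0.02 ]
shift cm xyz [  3.13 -63.55  60.56]
turn rad [-0.56 -0.    0.  ] shift after turn [  3.13 -86.01  17.56]
shift cm xyz [  3.13 -63.55  60.56]
turn rad [2.582 0.    0.   ] shift after turn [  3.13  86.01 -17.56]
```

```bash
python3 -m handwheel '[{"wx":0.125},{"wx":0.125},{"wx":0.125},{"wx":0.125},{"wx":0.125},{"wx":0.125},{"wx":0.125},{"wx":0.125}]' 25
python3 -m handwheel '[{"wx":0.125},{"wx":0.125},{"wx":0.125},{"wx":0.125},{"wx":0.125},{"wx":0.125},{"wx":0.125},{"wx":0.125}]'
python3 -m handwheel '[{"wx":0.125},{"wx":0.125},{"wx":0.125},{"wx":0.125},{"wx":0.08},{}]'
python3 - <<'E'
from h import *
report(); go([.5755,-.1980,.2],-161.2)
E
```

```text
t 0.5 p [0.1321 0.5596 0.2313] yaz 76.72 zaz -13.28 down [-0.e+00 -1.e-04 -1.e+00] F [-0.14 -0.06  0.38] M [ 0.033 -0.003 -0.011] w 0.0857 j [ 1.319  0.32   1.565  0.     1.257 -0.02 ]
shift cm xyz [  3.13 -63.55  60.56]
turn rad [2.582 0.    0.   ] shift after turn [  3.13  86.01 -17.56]invalid input at $[0]: expected keys claw, tx, ty, tz, wx, wy, wz
invalid input at $[0]: expected keys claw, tx, ty, tz, wx, wy, wz
invalid input at $[0]: expected keys claw, tx, ty, tz, wx, wy, wz
```

```bash
python3 -m handwheel '[{"claw":8.5,"tx":0,"ty":0,"tz":0,"wx":0.125,"wy":0,"wz":0},{"claw":8.5,"tx":0,"ty":0,"tz":0,"wx":0.125,"wy":0,"wz":0},{"claw":8.5,"tx":0,"ty":0,"tz":0,"wx":0.125,"wy":0,"wz":0},{"claw":8.5,"tx":0,"ty":0,"tz":0,"wx":0.125,"wy":0,"wz":0},{"claw":8.5,"tx":0,"ty":0,"tz":0,"wx":0.125,"wy":0,"wz":0},{"claw":8.5,"tx":0,"ty":0,"tz":0,"wx":0.125,"wy":0,"wz":0},{"claw":8.5,"tx":0,"ty":0,"tz":0,"wx":0.125,"wy":0,"wz":0},{"claw":8.5,"tx":0,"ty":0,"tz":0,"wx":0.125,"wy":0,"wz":0}]' 25
python3 - <<'E'
from h import *
report(); go([.5755,-.1980,.2],-161.2)
E
```

```text
clock: 1.17
position: [0.1321, 0.5596, 0.2314]
orientation: [0.576, 0.41, 0.576, -0.41]
ft_force: [0.8, 0.2, 0.5]
grip_width: 0.0847
t 1.17 p [0.1321 0.5596 0.2314] yaz 19.07 zaz -70.93 down [ 1.e-04  2.e-04 -1.e+00] F [0.77 0.22 0.48] M [ 0.041 -0.006 -0.033] w 0.0847 j [ 1.319  0.319  1.565 -0.     1.257  0.986]
shift cm xyz [ 3.13 17.16 86.09]
turn rad [ 1.575 -0.     0.   ] shift after turn [  3.14  86.   -17.56]
```

Tracks exactly. Finish the turn, then translate.

```bash
python3 -m handwheel '[{"claw":8.5,"tx":0,"ty":0,"tz":0,"wx":0.125,"wy":0,"wz":0},{"claw":8.5,"tx":0,"ty":0,"tz":0,"wx":0.125,"wy":0,"wz":0},{"claw":8.5,"tx":0,"ty":0,"tz":0,"wx":0.125,"wy":0,"wz":0},{"claw":8.5,"tx":0,"ty":0,"tz":0,"wx":0.125,"wy":0,"wz":0},{"claw":8.5,"tx":0,"ty":0,"tz":0,"wx":0.125,"wy":0,"wz":0},{"claw":8.5,"tx":0,"ty":0,"tz":0,"wx":0.125,"wy":0,"wz":0},{"claw":8.5,"tx":0,"ty":0,"tz":0,"wx":0.125,"wy":0,"wz":0},{"claw":8.5,"tx":0,"ty":0,"tz":0,"wx":0.125,"wy":0,"wz":0}]' >/dev/null
python3 -m handwheel '[{"claw":8.5,"tx":0,"ty":0,"tz":0,"wx":0.125,"wy":0,"wz":0},{"claw":8.5,"tx":0,"ty":0,"tz":0,"wx":0.125,"wy":0,"wz":0},{"claw":8.5,"tx":0,"ty":0,"tz":0,"wx":0.125,"wy":0,"wz":0},{"claw":8.5,"tx":0,"ty":0,"tz":0,"wx":0.125,"wy":0,"wz":0},{"claw":8.5,"tx":0,"ty":0,"tz":0,"wx":0.075,"wy":0,"wz":0}]' >/dev/null
python3 -m handwheel '[{"claw":8.5,"tx":0,"ty":4,"tz":-0.8,"wx":0,"wy":0,"wz":0},{"claw":8.5,"tx":0,"ty":4,"tz":-0.8,"wx":0,"wy":0,"wz":0},{"claw":8.5,"tx":0,"ty":4,"tz":-0.8,"wx":0,"wy":0,"wz":0},{"claw":8.5,"tx":0,"ty":4,"tz":-0.8,"wx":0,"wy":0,"wz":0},{"claw":8.5,"tx":0,"ty":4,"tz":-0.8,"wx":0,"wy":0,"wz":0},{"claw":8.5,"tx":0,"ty":4,"tz":-0.8,"wx":0,"wy":0,"wz":0},{"claw":8.5,"tx":0,"ty":4,"tz":-0.8,"wx":0,"wy":0,"wz":0},{"claw":8.5,"tx":0,"ty":4,"tz":-0.8,"wx":0,"wy":0,"wz":0}]' >/dev/null
python3 -m handwheel '[{"claw":8.5,"tx":0,"ty":4,"tz":-0.8,"wx":0,"wy":0,"wz":0},{"claw":8.5,"tx":0,"ty":4,"tz":-0.8,"wx":0,"wy":0,"wz":0},{"claw":8.5,"tx":0,"ty":4,"tz":-0.8,"wx":0,"wy":0,"wz":0},{"claw":8.5,"tx":0,"ty":4,"tz":-0.8,"wx":0,"wy":0,"wz":0},{"claw":8.5,"tx":0,"ty":4,"tz":-0.8,"wx":0,"wy":0,"wz":0},{"claw":8.5,"tx":0,"ty":4,"tz":-0.8,"wx":0,"wy":0,"wz":0},{"claw":8.5,"tx":0,"ty":4,"tz":-0.8,"wx":0,"wy":0,"wz":0},{"claw":8.5,"tx":0,"ty":4,"tz":-0.8,"wx":0,"wy":0,"wz":0}]' >/dev/null
python3 - <<'E'
from h import *
report(); go([.5755,-.1980,.2],-161.2)
E
```

```text
t 3.58 p [ 0.4674 -0.0114  0.2307] yaz -70.31 zaz -160.31 down [ 0.0095  0.0102 -0.9999] F [ 0.36  0.9  -0.16] M [0.047 0.008 0.058] w 0.0849 j [-0.056  0.146  1.802  0.012  1.185  1.167]
shift cm xyz [ 2.98 21.23 -3.85]
turn rad [ 0.016 -0.012  0.007] shift after turn [ 3.07 21.15 -4.22]
```

```bash
python3 -m handwheel '[{"claw":8.5,"tx":0,"ty":4.1,"tz":-0.8,"wx":0,"wy":0,"wz":0},{"claw":8.5,"tx":0,"ty":4.1,"tz":-0.8,"wx":0,"wy":0,"wz":0},{"claw":8.5,"tx":0,"ty":4.1,"tz":-0.8,"wx":0,"wy":0,"wz":0},{"claw":8.5,"tx":0,"ty":4.1,"tz":-0.8,"wx":0,"wy":0,"wz":0},{"claw":8.5,"tx":0,"ty":4.1,"tz":-0.8,"wx":0,"wy":0,"wz":0},{"claw":8.5,"tx":0,"ty":0,"tz":0,"wx":0,"wy":0,"wz":0}]' >/dev/null
python3 - <<'E'
from h import *
report(); go([.5755,-.1980,.17],-162)
E
```

```text
t 4.08 p [ 0.5745 -0.198   0.2298] yaz -70.74 zaz -160.74 down [ 0.0147  0.0072 -0.9999] F [ 0.29 -0.69 -0.39] M [-0.041  0.046 -0.058] w 0.0849 j [-0.357  0.366  1.498  0.012  1.266  0.874]
shift cm xyz [ 5.98  0.05 -0.  ]
turn rad [ 0.022 -0.016  0.002] shift after turn [ 5.98  0.04 -0.1 ]
```

```bash
python3 -m handwheel '[{"claw":8.5,"tx":0,"ty":0,"tz":0,"wx":0.022,"wy":-0.016,"wz":0.002},{"claw":8.5,"tx":3,"ty":0,"tz":-0.05,"wx":0,"wy":0,"wz":0},{"claw":8.5,"tx":3,"ty":0,"tz":-0.05,"wx":0,"wy":0,"wz":0},{"claw":8.5,"tx":3,"ty":0.05,"tz":0,"wx":0,"wy":0,"wz":0},{"claw":8.5,"tx":0,"ty":0,"tz":0,"wx":0,"wy":0,"wz":0}]' >/dev/null
python3 - <<'E'
from h import *
report(); go([.5755,-.1980,.099],-162)
for n in("scene","top"):
    im,d=ctrl.capture(n); cv2.imwrite(f"pics/{n}1.png",im[...,::-1])
E
```

```text
t 4.5 p [ 0.578  -0.2019  0.1383] yaz -72.42 zaz -162.42 down [ 0.0051 -0.0019 -1.    ] F [-1.68  0.95 -0.47] M [0.021 0.039 0.003] w 0.085 j [-0.355  0.444  1.616  0.     1.076  0.909]
shift cm xyz [ 3.93 -0.46  0.13]
turn rad [-0.007 -0.004 -0.003] shift after turn [ 3.93 -0.45  0.11]
```

View pics/scene1.png

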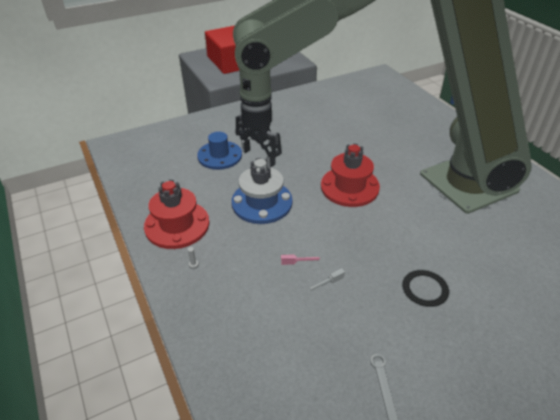

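```bash
python3 -m handwheel '[{"claw":8.5,"tx":1,"ty":-0.45,"tz":0.11,"wx":0,"wy":-0.004,"wz":-0.003},{"claw":8.5,"tx":1.5,"ty":0,"tz":0,"wx":0,"wy":0,"wz":0},{"claw":8.5,"tx":1.4,"ty":0,"tz":0,"wx":0,"wy":0,"wz":0},{"claw":8.5,"tx":0,"ty":0,"tz":0,"wx":0,"wy":0,"wz":0}]' >/dev/null
python3 - <<'E'
from h import *
report(); go([.5755,-.1980,.099],-162)
E
```

```text
t 4.93 p [ 0.5839 -0.1993  0.1119] yaz -72.38 zaz -162.36 down [ 0.0242 -0.0085 -0.9997] F [-0.4   0.14 -0.2 ] M [0.001 0.034 0.017] w 0.0848 j [-0.348  0.466  1.653  0.     0.997  0.915]
shift cm xyz [ 1.27 -0.4   0.79]
turn rad [-0.006 -0.02  -0.015] shift after turn [ 1.29 -0.38  0.76]
```

```bash
python3 -m handwheel '[{"claw":8.5,"tx":0.4,"ty":-0.38,"tz":0.76,"wx":-0.006,"wy":-0.02,"wz":-0.015},{"claw":8.5,"tx":0,"ty":0,"tz":0,"wx":0,"wy":0,"wz":0}]' >/dev/null
python3 - <<'E'
from h import *
report(); go([.5755,-.1980,.099],-162)
E
```

```text
t 5.1 p [ 0.5761 -0.1977  0.1102] yaz -71.95 zaz -161.95 down [ 2.3e-03 -9.0e-04 -1.0e+00] F [-0.43  0.58 -0.43] M [ 0.022  0.002 -0.008] w 0.0849 j [-0.349  0.467  1.656 -0.     1.016  0.906]
shift cm xyz [1.12 0.01 0.07]
turn rad [ 0.001 -0.002 -0.002] shift after turn [1.12 0.01 0.07]
```

```bash
python3 -m handwheel '[{"claw":8.5,"tx":0.6,"ty":0,"tz":0.07,"wx":0,"wy":-0.002,"wz":-0.002},{"claw":8.5,"tx":0.6,"ty":0,"tz":0,"wx":0,"wy":0,"wz":0},{"claw":7,"tx":0,"ty":0,"tz":0,"wx":0,"wy":0,"wz":0}]' >/dev/null
python3 - <<'E'
from h import *
report(); go([.5755,-.1980,.099],-162)
E
```

```text
t 5.35 p [ 0.577  -0.1983  0.1005] yaz -71.95 zaz -161.95 down [ 0.0048 -0.0013 -1.    ] F [-0.19 -0.25  0.51] M [ 0.01   0.004 -0.044] w 0.0749 j [-3.500e-01  4.770e-01  1.667e+00  1.000e-03  9.930e-01  9.050e-01]
shift cm xyz [ 0.15 -0.08  0.13]
turn rad [ 0.001 -0.004 -0.003] shift after turn [ 0.15 -0.07  0.13]
```

Good position. Close gently.

```bash
python3 -m handwheel '[{"claw":5.6,"tx":0,"ty":-0.05,"tz":0.1,"wx":0,"wy":-0.004,"wz":-0.003},{"claw":5.6,"tx":0,"ty":0,"tz":0,"wx":0,"wy":0,"wz":0}]' 20; python3 -c "
from h import *
report()"
python3 -m handwheel '[{"claw":5.2,"tx":0,"ty":0,"tz":0,"wx":0,"wy":0,"wz":0}]' 20; python3 -c "
from h import *
report()"
python3 -m handwheel '[{"claw":4.8,"tx":0,"ty":0,"tz":0,"wx":0,"wy":0,"wz":0},{"claw":4.8,"tx":0,"ty":0,"tz":0,"wx":0,"wy":0,"wz":0}]' 20; python3 -c "
from h import *
report()"
python3 -m handwheel '[{"claw":4.6,"tx":0,"ty":0,"tz":0,"wx":0,"wy":0,"wz":0},{"claw":4.6,"tx":0,"ty":0,"tz":0,"wx":0,"wy":0,"wz":0}]' 20; python3 -c "
from h import *
report()"
```

```text
clock: 5.52
position: [0.5758, -0.1982, 0.1006]
orientation: [-0.111, -0.698, -0.111, 0.698]
ft_force: [0.6, 0.0, 0.4]
grip_width: 0.0561
t 5.52 p [ 0.5758 -0.1982  0.1006] yaz -71.96 zaz -161.96 down [-1.e-04  4.e-04 -1.e+00] F [0.65 0.01 0.4 ] M [0.001 0.043 0.024] w 0.0561 j [-0.351  0.478  1.665  0.     0.999  0.905]
clock: 5.6
position: [0.576, -0.1983, 0.1007]
orientation: [0.111, 0.698, 0.111, -0.698]
ft_force: [1.0, -0.1, -0.3]
grip_width: 0.0526
t 5.6 p [ 0.576  -0.1983  0.1007] yaz -71.96 zaz -161.96 down [ 1.e-04  3.e-04 -1.e+00] F [ 0.97 -0.09 -0.32] M [-0.072 -0.029  0.004] w 0.0526 j [-0.351  0.478  1.665  0.     0.999  0.905]
clock: 5.77
position: [0.5761, -0.1986, 0.1009]
orientation: [0.111, 0.698, 0.111, -0.698]
ft_force: [-1.1, 0.8, -1.3]
grip_width: 0.0497
t 5.77 p [ 0.5761 -0.1986  0.1009] yaz -71.94 zaz -161.94 down [ 4.e-04 -2.e-04 -1.e+00] F [-1.08  0.77 -1.28] M [0.032 0.019 0.067] w 0.0497 j [-0.351  0.477  1.665 -0.     0.999  0.905]
clock: 5.93
position: [0.576, -0.1985, 0.1009]
orientation: [0.111, 0.698, 0.111, -0.698]
ft_force: [0.1, -0.5, 0.6]
grip_width: 0.0496
t 5.93 p [ 0.576  -0.1985  0.1009] yaz -71.93 zaz -161.93 down [ 3.e-04 -1.e-04 -1.e+00] F [ 0.1  -0.51  0.63] M [-0.074 -0.007  0.043] w 0.0496 j [-0.351  0.477  1.665 -0.     0.999  0.905]
```

```bash
python3 -m handwheel '[{"claw":4.6,"tx":0,"ty":0,"tz":0,"wx":0.065,"wy":0,"wz":0},{"claw":4.6,"tx":0,"ty":0,"tz":0,"wx":0.065,"wy":0,"wz":0},{"claw":4.6,"tx":0,"ty":0,"tz":0,"wx":0.05,"wy":0,"wz":0},{"claw":4.6,"tx":0,"ty":0,"tz":0,"wx":0,"wy":0,"wz":0}]' 20; python3 - <<'E'
from h import *
report()
for n in("scene","top"):
    im,d=ctrl.capture(n); np.save(n+"2i.npy",im); cv2.imwrite(f"pics/{n}2.png",cv2.resize(im[100:230,200:330,::-1] if n=="scene" else im[150:280,280:410,::-1],(600,600),interpolation=cv2.INTER_CUBIC))
E
```

```text
clock: 6.27
position: [0.5761, -0.1986, 0.1009]
orientation: [0.045, 0.706, 0.045, -0.706]
ft_force: [-0.2, -0.3, -0.4]
grip_width: 0.0496
t 6.27 p [ 0.5761 -0.1986  0.1009] yaz -82.67 zaz -172.67 down [ 3.e-04 -5.e-04 -1.e+00] F [-0.2  -0.25 -0.45] M [-0.01   0.015 -0.101] w 0.0496 j [-0.351  0.478  1.665 -0.     0.999  1.092]
```

View pics/scene2.png

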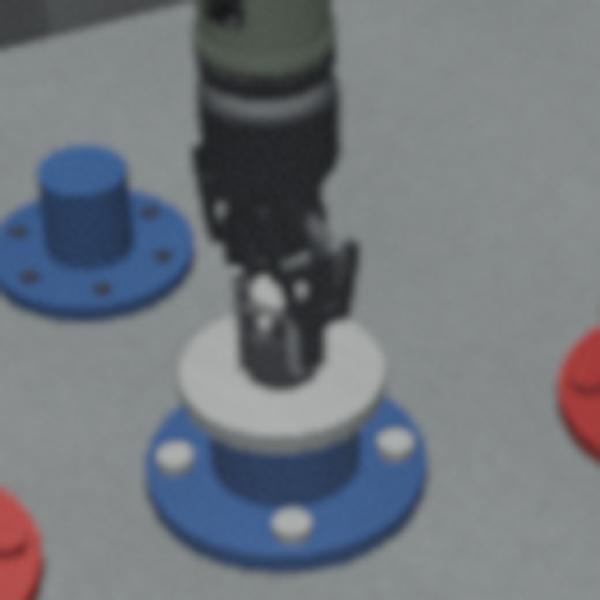

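```bash
cat > look.py <<'E'
from h import *
import sys
tag=sys.argv[1]; N=int(sys.argv[2]); azs=[float(a) for a in sys.argv[3:]]
I=np.mean([ctrl.capture("scene")[0].astype(np.float32) for _ in range(N)],0)
np.save(f"avg{tag}.npy",I)
c=np.array([.576,-.1985])
u0,v0=245,145
s=20
cr=I[v0:v0+30,u0:u0+38,::-1]
z=cv2.resize(cr,None,fx=s,fy=s,interpolation=cv2.INTER_CUBIC); z=np.clip((z-20)*1.4,0,255).astype(np.uint8)
off=np.array([0,0.])
for az in azs:
    a=np.radians(az)
    for (r,h,col) in((.016,.1355,(0,255,255)),(.016,.1265,(0,255,255)),(.016,.142,(0,255,0))):
        p=proj("scene",np.array([c[0]+r*np.cos(a),c[1]+r*np.sin(a),h]))
        q=((p-[u0,v0]+.5)*s).astype(int); cv2.circle(z,tuple(int(k) for k in q),3,col,-1)
        cv2.putText(z,str(int(az)),(int(q[0]),int(q[1])),0,.35,col)
cv2.imwrite(f"pics/look{tag}.png",z)
E
python3 look.py A 6 5 15 25 35 45 55 
```

```text
(no output)
```

View pics/lookA.png

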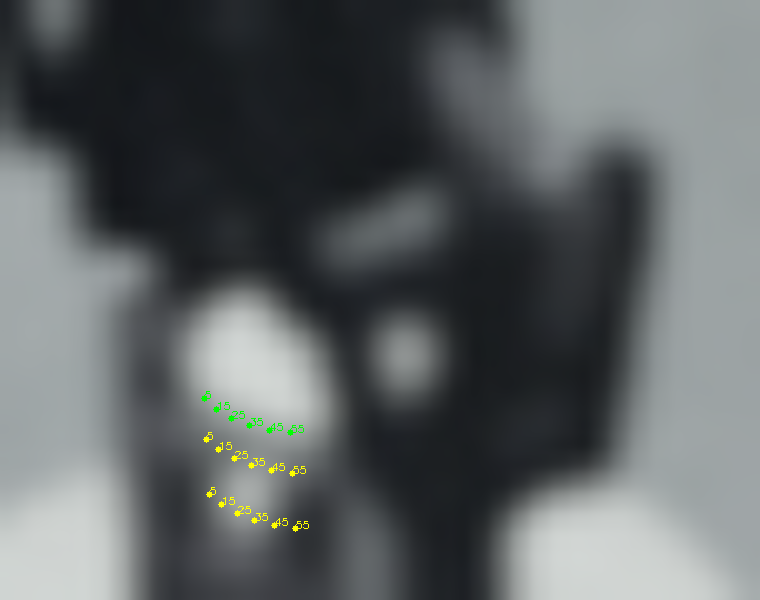

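```bash
python3 - <<'E'
from h import *
np.set_printoptions(linewidth=200)
A=np.load("avgA.npy").mean(-1); B=np.load("scene0i.npy").astype(float).mean(-1)
print("now rows158-182 cols250-270"); print(A[158:183,250:272].round().astype(int))
print("before"); print(B[158:183,250:272].round().astype(int))
E
```

```text
now rows158-182 cols250-270
[[126 116  87  58  44  47  53  56  49  43  48  59  66  63  58  54  49  45  41  41  41  45]
 [125 108  82  61  56  72  93  97  78  54  44  47  49  49  48  46  45  42  41  41  41  45]
 [114  92  77  73  84 114 138 141 117  79  54  45  44  51  63  66  56  46  41  41  42  46]
 [111  88  79  85 111 143 162 162 146 118  86  58  48  65  92 100  80  53  42  41  41  45]
 [111  88  76  89 125 156 169 170 163 148 118  77  53  74 110 121  97  60  42  40  42  43]
 [112  86  70  85 125 156 169 171 169 161 134  91  56  70 105 115  92  58  42  41  42  42]
 [113  86  70  81 115 146 161 167 170 165 145 104  61  61  84  89  72  49  41  42  42  44]
 [115  91  79  84 103 126 142 153 161 162 148 110  65  51  61  61  53  44  42  43  46  49]
 [117  94  82  85  95 108 119 130 138 140 130 100  62  46  47  47  44  42  42  45  48  51]
 [121  95  78  77  84  95 107 118 121 117 107  86  61  47  44  44  43  43  41  45  48  48]
 [133 101  74  66  72  91 116 129 121 104  91  78  64  51  45  43  43  42  42  43  45  50]
 [144 110  74  60  66  94 128 141 121  91  74  71  70  62  50  44  44  
[... 2786 characters left out ...]
3  64  63  64  64  65  63  63  59  57  57  57  55  58  91 134]
 [153 117  76  60  58  60  61  61  60  59  60  61  61  59  58  56  57  56  56  61  91 133]
 [160 132  92  64  59  59  58  60  60  60  60  58  59  58  55  57  56  56  59  74 106 139]
 [164 144 108  71  59  58  60  61  59  59  60  59  60  58  56  57  56  58  74 104 132 153]
 [166 155 123  84  65  59  60  61  61  61  60  60  59  59  56  55  55  63  94 133 154 163]
 [168 161 139 104  73  61  59  60  59  59  60  58  57  58  56  55  55  73 111 149 164 166]
 [168 166 154 128  94  70  61  58  58  61  59  59  59  59  57  59  68  95 132 155 166 167]
 [169 169 162 147 122  96  76  64  62  61  61  62  61  61  67  82 102 125 150 164 168 167]]
```

```bash
cat > ren.py <<'E'
from h import *
K,E=cal("scene"); Ii=np.linalg.inv(E)
def classes(h,nut,c=(.576,-.1985),win=(250,158,22,25),ss=5,Rt=.0265,doff=(0,0)):
    u0,v0,w,hh=win
    U=(u0-.5+(np.arange(w*ss)+.5)/ss)[None,:]+doff[0]; V=(v0-.5+(np.arange(hh*ss)+.5)/ss)[:,None]+doff[1]
    d=np.stack([(U-K[0,2])/K[0,0]+0*V,(V-K[1,2])/K[1,1]+0*U,np.ones((hh*ss,w*ss))],-1)@Ii[:3,:3].T
    o=Ii[:3,3]
    s0=(.1425-o[2])/d[...,2]; dz=.0002
    p=o+d*s0[...,None]; st_=d/(-d[...,2:3])*dz
    cls=np.zeros(p.shape[:2],int); 
    prev=None
    ch,sh=np.cos(h),np.sin(h)
    for k in range(int(.0425/dz*1.36)):
        q=p+st_*k
        x=q[...,0]-c[0]; y=q[...,1]-c[1]; z=q[...,2]
        r=np.hypot(x,y); a=np.arctan2(y,x)
        lx=x*ch+y*sh; ly=-x*sh+y*ch
        inhole=(abs(ly)<.0045)&(abs(z-.131)<.0045)
        stud=(r<.016)&(z<.142)&~inhole
        b=(a-nut+np.pi/6)%(np.pi/3)-np.pi/6   # angle from slot centre
        slot=abs(r*np.sin(b))<.0055
        crown=(r>=.016)&(r<Rt)&(z<.139)&(z>=.123)&~slot
        hexa=(r*np.cos(b)<.025)&(r>=.016)&(z<.123)&(z>.097)
        disc=(z<.085)
        nutm=crown|hexa
        new=(cls==0)
        # class by entry: previous free point decides face
        if k==0: pz=None
        up=(z+dz>.142)|False
        sc=np.where(z>.142-1.5*dz,1,2)
        # hole surfaces: previous point inside hole & r<.016
        qq=q-st_; px=qq[...,0]-c[0]; py=qq[...,1]-c[1]; pr=np.hypot(px,py)
        ply=-px*sh+py*ch
        ph=(pr<.016)&(abs(ply)<.0045)&(abs(qq[...,2]-.131)<.0045)
        sc=np.where(ph,np.where(z<.131-.0045+1e-9,3,4),sc)
        topz=(abs(z-.139)<1.5*dz)|((abs(z-.123)<1.5*dz)&hexa)
        nc=np.where(topz,5,np.where(crown&((r<.0175)|(abs(abs(r*np.sin(b))-.0055)<.0006)),7,6))
        cls=np.where(new&stud,sc,cls); cls=np.where(new&nutm,nc,cls); cls=np.where(new&disc,8,cls)
    cls[cls==0]=8
    return cls
def masks(cls,ss=5,sig=0.9,w=22,hh=25):
    out=[]
    for k in range(1,9):
        m=(cls==k).astype(np.float32); m=cv2.GaussianBlur(m,(0,0),sig*ss); out.append(cv2.resize(m,(w,hh),interpolation=cv2.INTER_AREA))
    return np.stack(out,-1)
E
cat > fit.py <<'E'
from ren import *
from scipy.optimize import nnls
B=np.load("scene0i.npy").astype(float).mean(-1)[158:183,250:272]
import itertools
def sel(): 
    m=np.zeros((25,22),bool); m[6:20,3:17]=1; return m
M=sel()
nut=np.radians(48.3)
best=[]
def shiftfit(cls,I,M,sig):
    res=(1e9,)
    ss=5
    mk=masks(cls,sig=sig)
    for dx in np.arange(-1.5,1.6,.25):
        for dy in np.arange(-1.5,1.6,.25):
            T=np.float32([[1,0,dx],[0,1,dy]]); mm=cv2.warpAffine(mk,T,(22,25),flags=cv2.INTER_LINEAR,borderMode=cv2.BORDER_REPLICATE)
            A=mm[M]; x,r=nnls(A,I[M]); 
            if r<res[0]: res=(r,dx,dy,x.round())
    return res
if __name__=="__main__":
    for h in range(0,50,6):
        c=classes(np.radians(h),nut)
        for sig in(.9,):
            print(h,sig,shiftfit(c,B,M,sig))
E
time python3 fit.py
```

```text
0 0.9 (83.88282107050173, np.float64(-0.25), np.float64(-0.75), array([166., 144.,   0.,   0.,  94.,  60.,  69.,  85.]))
6 0.9 (84.10964269344137, np.float64(-0.25), np.float64(-0.75), array([166., 144.,   0.,   0.,  93.,  60.,  69.,  84.]))
12 0.9 (67.01879232915306, np.float64(0.0), np.float64(-0.5), array([ 167.,  129., 1565.,    0.,   93.,   60.,   64.,  101.]))
18 0.9 (69.1142769939609, np.float64(0.0), np.float64(-0.25), array([164., 124., 338.,   0.,  88.,  60.,  69., 112.]))
24 0.9 (59.44436305198716, np.float64(0.0), np.float64(-0.25), array([166., 118., 261.,   0.,  90.,  60.,  70., 116.]))
30 0.9 (52.9468465315506, np.float64(0.0), np.float64(-0.25), array([168., 112., 229.,  39.,  91.,  59.,  74., 120.]))
36 0.9 (46.885595119339605, np.float64(-0.25), np.float64(-0.25), array([168., 114., 211.,  73.,  89.,  59.,  70., 129.]))
42 0.9 (48.085331686985484, np.float64(-0.25), np.float64(0.0), array([164., 110., 184., 169.,  84.,  59.,  72., 149.]))
48 0.9 (49.26804765596765, np.float64(-0.25), np.float64(0.0), array([164., 109., 176., 221.,  84.,  59.,  73., 146.]))
real	0m12.231s
user	0m11.387s
sys	0m0.171s
```

```bash
cat > fit2.py <<'E'
from fit import *
A=np.load("avgA.npy").mean(-1)[158:183,250:272]
MA=np.zeros((25,22),bool); MA[8:19,3:11]=1
def joint(h,n1,n2,sig,extra=None):
    data=[(B,M,n1),(A,MA,n2)]
    mks=[masks(classes(np.radians(h),np.radians(n)),sig=sig) for _,_,n in data]
    res=(1e9,)
    for dx in np.arange(-1,1.1,.25):
        for dy in np.arange(-1,.6,.25):
            T=np.float32([[1,0,dx],[0,1,dy]])
            AA=[];b=[]
            for (I,m,_),mk in zip(data,mks):
                mm=cv2.warpAffine(mk,T,(22,25),flags=cv2.INTER_LINEAR,borderMode=cv2.BORDER_REPLICATE)
                AA.append(mm[m]); b.append(I[m])
            AA=np.vstack(AA); bb=np.concatenate(b); x,r=nnls(AA,bb)
            if r<res[0]:
                e=AA@x-bb; k=len(b[0]); res=(round(r,1),round(np.linalg.norm(e[:k]),1),round(np.linalg.norm(e[k:]),1),dx,dy,x.round())
    return res
for h in range(2,48,5):
    print(h,joint(h,48.3,37.3,.9))
E
python3 fit2.py
```

```text
2 (113.7, np.float64(92.7), np.float64(65.8), np.float64(0.0), np.float64(-0.5), array([163., 138., 510.,   0.,  92.,  60.,  72.,  74.]))
7 (112.4, np.float64(92.5), np.float64(63.8), np.float64(0.0), np.float64(-0.5), array([163., 138., 245.,   0.,  92.,  60.,  73.,  74.]))
12 (106.1, np.float64(92.1), np.float64(52.7), np.float64(0.0), np.float64(-0.25), array([160., 134., 257.,   0.,  87.,  60.,  72.,  83.]))
17 (88.5, np.float64(76.0), np.float64(45.3), np.float64(0.0), np.float64(-0.25), array([163., 127., 258.,   0.,  89.,  60.,  69.,  91.]))
22 (75.6, np.float64(65.1), np.float64(38.4), np.float64(0.0), np.float64(-0.25), array([165., 122., 245.,   0.,  89.,  60.,  70.,  94.]))
27 (66.0, np.float64(54.8), np.float64(36.8), np.float64(0.0), np.float64(-0.25), array([167., 116., 239.,  53.,  90.,  59.,  71.,  94.]))
32 (64.5, np.float64(53.6), np.float64(36.0), np.float64(0.0), np.float64(0.0), array([163., 109., 214., 129.,  86.,  59.,  73.,  99.]))
37 (69.0, np.float64(56.7), np.float64(39.3), np.float64(0.0), np.float64(0.25), array([162., 100., 190., 201.,  82.,  59.,  75., 105.]))
42 (69.8, np.float64(54.6), np.float64(43.6), np.float64(0.0), np.float64(0.25), array([162., 100., 168., 247.,  82.,  59.,  76., 100.]))
47 (74.8, np.float64(55.9), np.float64(49.7), np.float64(0.0), np.float64(0.25), array([161., 102., 152., 286.,  81.,  59.,  79.,  89.]))
```

```bash
python3 -m handwheel '[{"claw":6.5,"tx":0,"ty":0,"tz":0,"wx":0,"wy":0,"wz":0},{"claw":7.5,"tx":0,"ty":0,"tz":0,"wx":0,"wy":0,"wz":0},{"claw":7.5,"tx":-1.5,"ty":0,"tz":0,"wx":0,"wy":0,"wz":0},{"claw":7.5,"tx":-1.5,"ty":0,"tz":0,"wx":0,"wy":0,"wz":0},{"claw":7.5,"tx":-2,"ty":0,"tz":0,"wx":0,"wy":0,"wz":0},{"claw":7.5,"tx":-3,"ty":0,"tz":0,"wx":0,"wy":0,"wz":0},{"claw":7.5,"tx":-3,"ty":0,"tz":0,"wx":0,"wy":0,"wz":0},{"claw":6,"tx":-3,"ty":0,"tz":0,"wx":0,"wy":0,"wz":0}]' 20; python3 - <<'E'
from h import *
report(); go([.54,.13,.15],180)
E
```

```text
clock: 7.33
position: [0.572, -0.1967, 0.2376]
orientation: [-0.044, -0.699, -0.049, 0.712]
ft_force: [0.6, -0.2, 0.2]
grip_width: 0.0642
t 7.33 p [ 0.572  -0.1967  0.2376] yaz -82.45 zaz -172.44 down [-0.018   0.0065 -0.9998] F [ 0.58 -0.15  0.2 ] M [-0.001  0.03   0.019] w 0.0642 j [-0.35   0.373  1.468 -0.     1.32   1.089]
shift cm xyz [  9.02 -32.73  -1.27]
turn rad [0.132 0.018 0.008] shift after turn [  8.76 -32.67   3.2 ]
```

```bash
python3 -m handwheel '[{"claw":6,"tx":0,"ty":-4,"tz":0,"wx":0.066,"wy":0.009,"wz":0.004},{"claw":6,"tx":0,"ty":-4,"tz":0,"wx":0.066,"wy":0.009,"wz":0.004},{"claw":6,"tx":0,"ty":-4,"tz":0.3,"wx":0,"wy":0,"wz":0},{"claw":6,"tx":0,"ty":-4,"tz":0.3,"wx":0,"wy":0,"wz":0}]' | head -2; python3 look.py B 6 5 15 25 35 45 55; python3 - <<'E'
from h import *
report()
for n,box in(("scene",(262,300,300,350)),("top",(195,245,230,252))):
    P=cloud(n,np.load(n+"0.npy")); im=np.load(n+"0i.npy").astype(float)
    r=P[box[0]:box[1],box[2]:box[3]]; g=im[box[0]:box[1],box[2]:box[3]]
    m=(r[...,2]>.007)&(r[...,2]<.04); q=r[m]; c=q.mean(0); 
    vx=cv2.fitLine(q[:,:2].astype(np.float32),cv2.DIST_HUBER,0,.001,.001).ravel(); print(n,m.sum(),"line az",np.degrees(np.arctan2(vx[1],vx[0])).round(2)%180,"pt",vx[2:])
    t=(q[:,:2]-vx[2:])@vx[:2]; print("extent",t.min(),t.max(), "ends",vx[2:]+vx[:2]*t.min(),vx[2:]+vx[:2]*t.max())
    hh=q[:,2]>.018; print("grip pts",hh.sum(),q[hh].mean(0),q[hh].min(0),q[hh].max(0))
E
```

```text
clock: 7.67
position: [0.5642, -0.0415, 0.2469]
t 7.97 p [ 0.5646 -0.0435  0.2462] yaz -91.03 zaz 178.99 down [ 0.0207 -0.0097 -0.9997] F [ 0.1  -0.54 -0.88] M [-0.054  0.028 -0.009] w 0.0602 j [-0.093  0.286  1.575 -0.008  1.259  1.498]
scene 211 line az 1.68 pt [0.5508531 0.1334234]
extent -0.03146678372527948 0.06385174749349622 ends [0.51939982 0.1325008 ] [0.61467737 0.13529554]
grip pts 100 [0.54438577 0.1309693  0.02301098] [0.51939148 0.12161953 0.01810809] [0.614594   0.13813777 0.02802641]
top 139 line az 4.42 pt [0.5592936  0.13078792]
extent -0.061569029787406915 0.08091404733543617 ends [0.49790796 0.12603979] [0.63996671 0.13702792]
grip pts 56 [0.54255726 0.12958448 0.02398533] [0.51833045 0.12320252 0.01803044] [0.61130989 0.13599347 0.03029526]
```

View pics/lookB.png

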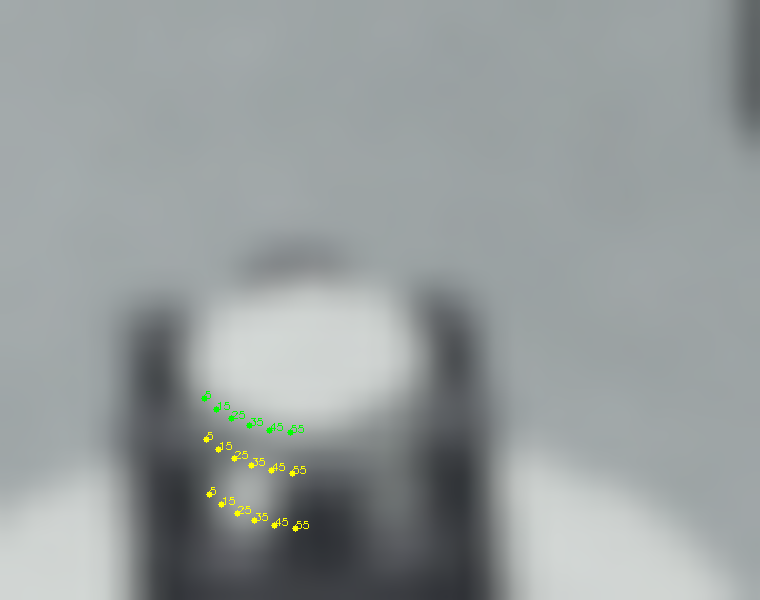

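```bash
sed -i 's/avgA/avgB/; s/MA\[8:19,3:11\]=1/MA[6:20,3:17]=1/' fit2.py; sed -i 's/range(2,48,5)/range(8,46,4)/' fit2.py; python3 fit2.py; python3 - <<'E'
from h import *
for n,(r0,r1,c0,c1) in(("scene",(262,300,300,350)),("top",(195,245,230,252))):
    im=np.load(n+"0i.npy").astype(np.float32).mean(-1)[r0:r1,c0:c1]
    bg=np.median(im); sd=1.48*np.median(abs(im-bg)); w=np.clip(im-bg-3*sd,0,None)
    m=(w>0).astype(np.uint8); k,l,s,_=cv2.connectedComponentsWithStats(m,connectivity=8)
    j=1+np.argmax(s[1:,4]); m=l==j; print(n,bg,sd,s[j])
    v,u=np.nonzero(m); P=np.array([ray_z(n,c0+a,r0+b,.014) for a,b in zip(u,v)])[:,:2]
    W=w[m]; 
    vx=cv2.fitLine(P.astype(np.float32),cv2.DIST_HUBER,0,.001,.001).ravel(); vx*=np.sign(vx[0]) if 0 else 1
    d=vx[:2]*np.sign(vx[0]); t=(P-vx[2:])@d; print("az",np.degrees(np.arctan2(d[1],d[0])).round(2),"ends",vx[2:]+d*t.min(),vx[2:]+d*t.max())
    # grip part only
    L=t<t.min()+.034; print("grip centroid",P[L].mean(0))
    cv2.imwrite(f"pics/pin_{n}.png",cv2.resize(np.clip((im-60)*2,0,255).astype(np.uint8),None,fx=10,fy=10))
E
```

```text
8 (125.7, np.float64(89.7), np.float64(88.1), np.float64(-0.25), np.float64(-0.5), array([167., 137., 245.,   0.,  94.,  61.,  63., 104.]))
12 (119.0, np.float64(87.8), np.float64(80.3), np.float64(-0.25), np.float64(-0.5), array([168., 135., 263.,   0.,  94.,  61.,  61., 108.]))
16 (104.2, np.float64(80.8), np.float64(65.8), np.float64(0.0), np.float64(-0.25), array([167., 124., 282.,   0.,  91.,  60.,  67., 125.]))
20 (93.2, np.float64(71.1), np.float64(60.2), np.float64(0.0), np.float64(-0.25), array([168., 120., 260.,   0.,  91.,  60.,  67., 127.]))
24 (84.1, np.float64(61.5), np.float64(57.3), np.float64(0.0), np.float64(-0.25), array([169., 117., 249.,  19.,  91.,  60.,  69., 127.]))
28 (79.4, np.float64(57.1), np.float64(55.2), np.float64(0.0), np.float64(0.0), array([165., 112., 226.,  98.,  87.,  60.,  71., 141.]))
32 (76.7, np.float64(55.6), np.float64(52.8), np.float64(-0.25), np.float64(0.0), array([165., 114., 223., 108.,  87.,  60.,  66., 152.]))
36 (78.4, np.float64(52.3), np.float64(58.4), np.float64(-0.25), np.float64(0.0), array([165., 112., 208., 150.,  87.,  60.,  67., 149.]))
40 (82.5, np.float64(51.5), np.float64(64.5), np.float64(-0.25), np.float64(0.0), array([165., 112., 190., 187.,  87.,  60.,  68., 146.]))
44 (85.1, np.float64(54.0), np.float64(65.8), np.float64(-0.25), np.float64(0.0), array([165., 112., 176., 214.,  87.,  60.,  69., 143.]))
scene 134.0 1.9733258 [31  6 14  9 71]
az 5.12 ends [0.51289159 0.11885827] [0.54799827 0.12200511]
grip centroid [0.52943909 0.12006867]
top 123.0 1.48 [  8   9   6  30 104]
az 1.47 ends [0.52234345 0.1282397 ] [0.6119223 0.1305353]
grip centroid [0.53890688 0.12888409]
```

```bash
python3 - <<'E'
from h import *
go([.536,.1295,.14],181.5)
for u,v in((338,274),): print(ray_z("scene",u,v,.02))
E
```

```text
shift cm xyz [ 10.39 -17.34   3.38]
turn rad [-0.044 -0.021 -0.01 ] shift after turn [ 10.62 -17.37   2.4 ]
[0.53483013 0.13093083 0.02      ]
```

View pics/pin_scene.png

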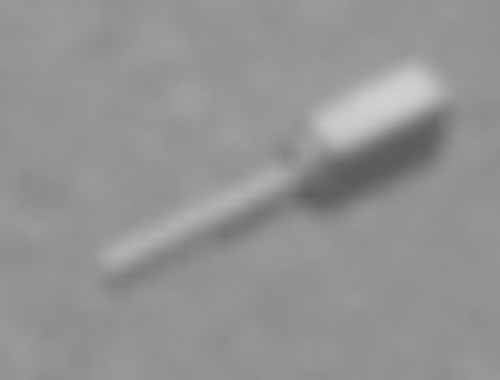

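View pics/pin_top.png

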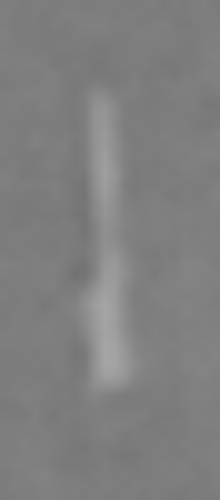

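```bash
python3 - <<'E'
from h import *
a=ray_z("scene",337.5,272.,.024);b=ray_z("scene",310.,287.7,.014);c=ray_z("scene",328.5,278.7,.014)
print(a,b,c,np.degrees(np.arctan2((b-a)[1],(b-a)[0])),np.degrees(np.arctan2((b-c)[1],(b-c)[0])))
a=ray_z("top",240.4,226.5,.024);b=ray_z("top",239.8,204.,.014);c=ray_z("top",240.1,218,.014)
print(a,b,c,np.degrees(np.arctan2((b-a)[1],(b-a)[0])))
E
python3 -m handwheel '[{"claw":5,"tx":1,"ty":-4,"tz":0.8,"wx":-0.044,"wy":-0.021,"wz":-0.01},{"claw":5,"tx":2,"ty":-4,"tz":0.8,"wx":0,"wy":0,"wz":0},{"claw":5,"tx":2.5,"ty":-4,"tz":0.8,"wx":0,"wy":0,"wz":0},{"claw":5,"tx":2.5,"ty":-4,"tz":0.2,"wx":0,"wy":0,"wz":0},{"claw":5,"tx":2,"ty":-1,"tz":0,"wx":0,"wy":0,"wz":0},{"claw":5,"tx":0,"ty":0,"tz":0,"wx":0,"wy":0,"wz":0}]'
python3 - <<'E'
from h import *
report(); go([.536,.1300,.06],181.5)
E
```

```text
[0.53466518 0.12794086 0.024     ] [0.61062388 0.13148332 0.014     ] [0.55908124 0.12857771 0.014     ] 2.6701437516408806 3.2265156008990146
[0.5415063  0.12837287 0.024     ] [0.61182451 0.13061132 0.014     ] [0.56856388 0.12990289 0.014     ] 1.8232914392570811
clock: 8.47
position: [0.5423, 0.1129, 0.147]
orientation: [0.004, 0.709, 0.002, -0.705]
ft_force: [-0.3, 0.6, -0.7]
grip_width: 0.0499
t 8.47 p [0.5423 0.1129 0.147 ] yaz -89.52 zaz -179.52 down [ 0.0062 -0.0033 -1.    ] F [-0.33  0.58 -0.73] M [-0.04   0.051 -0.038] w 0.0499 j [ 0.187  0.352  1.744 -0.005  1.041  1.752]
shift cm xyz [ 8.69 -1.74  0.67]
turn rad [-0.018 -0.006 -0.003] shift after turn [ 8.7  -1.72  0.59]
```

```bash
python3 -m handwheel '[{"claw":4,"tx":1,"ty":-1.6,"tz":0.6,"wx":-0.034,"wy":-0.006,"wz":-0.003},{"claw":4,"tx":3,"ty":0,"tz":0,"wx":0,"wy":0,"wz":0},{"claw":4,"tx":3,"ty":0,"tz":0,"wx":0,"wy":0,"wz":0},{"claw":4,"tx":1.5,"ty":0,"tz":0,"wx":0,"wy":0,"wz":0},{"claw":4,"tx":0,"ty":0,"tz":0,"wx":0,"wy":0,"wz":0}]' >/dev/null
python3 - <<'E'
from h import *
report(); go([.536,.1287,.005],182.4)
E
```

```text
t 8.88 p [0.5429 0.1219 0.0629] yaz -87.93 zaz -177.93 down [ 0.0076 -0.0013 -1.    ] F [-0.18 -0.76  0.51] M [-0.047 -0.005  0.004] w 0.0397 j [ 0.202  0.447  1.84  -0.004  0.848  1.739]
shift cm xyz [ 5.78 -0.72  0.7 ]
turn rad [-0.006 -0.007 -0.002] shift after turn [ 5.79 -0.71  0.66]
```

```bash
python3 -m handwheel '[{"claw":4,"tx":0.8,"ty":-0.7,"tz":0.66,"wx":-0.006,"wy":-0.007,"wz":-0.002},{"claw":4,"tx":1.5,"ty":0,"tz":0.1,"wx":0,"wy":0,"wz":0},{"claw":4,"tx":1.5,"ty":0,"tz":0.1,"wx":0,"wy":0,"wz":0},{"claw":4,"tx":0,"ty":0,"tz":0,"wx":0,"wy":0,"wz":0}]' >/dev/null
python3 - <<'E'
from h import *
report(); go([.536,.1287,.005],182.4)
im,d=ctrl.capture("scene"); cv2.imwrite("pics/g1.png",cv2.resize(im[220:320,270:390,::-1],None,fx=5,fy=5,interpolation=cv2.INTER_CUBIC))
E
```

```text
t 9.22 p [0.5384 0.125  0.0278] yaz -87.97 zaz -177.97 down [ 0.007   0.0018 -1.    ] F [-0.55  0.23 -0.86] M [ 0.021 -0.     0.015] w 0.0399 j [0.207 0.489 1.882 0.    0.763 1.742]
shift cm xyz [ 2.28 -0.37  0.24]
turn rad [-0.006 -0.007  0.002] shift after turn [ 2.28 -0.38  0.22]
```

View pics/g1.png

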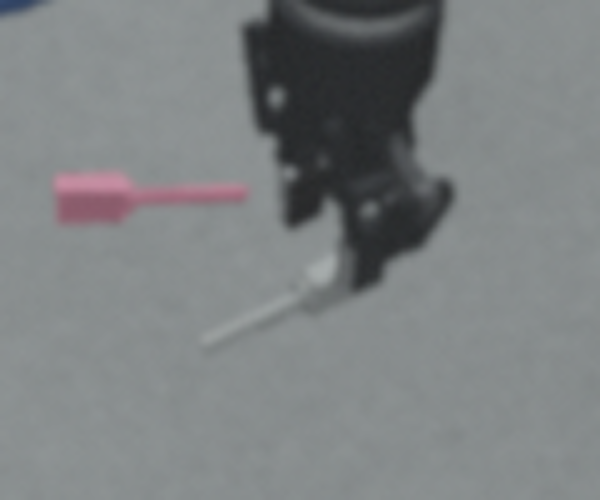

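```bash
python3 -m handwheel '[{"claw":4,"tx":0,"ty":-0.38,"tz":0.22,"wx":-0.006,"wy":-0.007,"wz":0.002},{"claw":4,"tx":1,"ty":0,"tz":0.1,"wx":0,"wy":0,"wz":0},{"claw":4,"tx":1,"ty":0,"tz":0.1,"wx":0,"wy":0,"wz":0},{"claw":4,"tx":0,"ty":0,"tz":0,"wx":0,"wy":0,"wz":0}]' >/dev/null
python3 - <<'E'
from h import *
report(); go([.536,.1287,.005],182.4)
E
```

```text
t 9.6 p [0.5388 0.1293 0.0125] yaz -87.65 zaz -177.65 down [ 0.0113  0.0019 -0.9999] F [-0.05  0.65 -0.2 ] M [-0.03   0.016 -0.026] w 0.0399 j [ 2.150e-01  5.100e-01  1.895e+00 -1.000e-03  7.250e-01  1.746e+00]
shift cm xyz [0.75 0.05 0.29]
turn rad [-0.001 -0.011  0.001] shift after turn [0.75 0.05 0.28]
```

```bash
python3 -m handwheel '[{"claw":3,"tx":0.4,"ty":0.05,"tz":0.28,"wx":0,"wy":-0.011,"wz":0.001},{"claw":2.5,"tx":0.4,"ty":0,"tz":0.05,"wx":0,"wy":-0.004,"wz":0},{"claw":2.5,"tx":0,"ty":0,"tz":0,"wx":0,"wy":0,"wz":0}]' >/dev/null
python3 - <<'E'
from h import *
report(); go([.536,.1287,.005],182.4)
E
```

```text
t 9.85 p [0.5352 0.1288 0.0038] yaz -87.63 zaz -177.63 down [-4.9e-03  1.0e-04 -1.0e+00] F [-0.7  -0.77  0.51] M [-0.014  0.021 -0.055] w 0.0249 j [0.215 0.524 1.899 0.002 0.723 1.743]
shift cm xyz [-0.12  0.01 -0.08]
turn rad [-0.001  0.005  0.   ] shift after turn [-0.12  0.01 -0.08]
```

```bash
python3 -m handwheel '[{"claw":1.8,"tx":-0.1,"ty":0,"tz":-0.08,"wx":0,"wy":0.005,"wz":0},{"claw":1.5,"tx":0,"ty":0,"tz":0,"wx":0,"wy":0,"wz":0},{"claw":1.0,"tx":0,"ty":0,"tz":0,"wx":0,"wy":0,"wz":0},{"claw":0.8,"tx":0,"ty":0,"tz":0,"wx":0,"wy":0,"wz":0},{"claw":0.5,"tx":0,"ty":0,"tz":0,"wx":0,"wy":0,"wz":0}]' 45
python3 - <<'E'
from h import *
report(); go([.536,.1287,.005],182.4)
E
```

```text
clock: 10.27
position: [0.536, 0.1289, 0.0047]
orientation: [0.015, 0.707, 0.015, -0.707]
ft_force: [0.1, 0.7, -0.7]
grip_width: 0.0113
t 10.27 p [0.536  0.1289 0.0047] yaz -87.63 zaz -177.63 down [ 0.e+00  2.e-04 -1.e+00] F [ 0.11  0.68 -0.69] M [-0.017  0.048  0.003] w 0.0113 j [0.215 0.522 1.9   0.    0.72  1.744]
shift cm xyz [-0.03  0.02  0.01]
turn rad [-0. -0.  0.] shift after turn [-0.03  0.02  0.01]
```

```bash
python3 -m handwheel '[{"claw":0.5,"tx":-1,"ty":0,"tz":0,"wx":0,"wy":0,"wz":0},{"claw":0.5,"tx":-2,"ty":0,"tz":0,"wx":0,"wy":0,"wz":0},{"claw":0.5,"tx":-3,"ty":0,"tz":0,"wx":0,"wy":0,"wz":0},{"claw":0.5,"tx":-4,"ty":0,"tz":0,"wx":-0.12,"wy":0,"wz":0},{"claw":0.5,"tx":-4,"ty":0,"tz":0,"wx":-0.12,"wy":0,"wz":0},{"claw":0.5,"tx":-3,"ty":0,"tz":0,"wx":-0.12,"wy":0,"wz":0},{"claw":0.5,"tx":-2,"ty":0,"tz":0,"wx":-0.12,"wy":0,"wz":0},{"claw":0.5,"tx":0,"ty":0,"tz":0,"wx":-0.12,"wy":0,"wz":0}]' 45
python3 - <<'E'
from h import *
report(); go([.487,-.267,.2],-142.5)
im,d=ctrl.capture("scene"); cv2.imwrite("pics/g2.png",cv2.resize(im[180:300,270:390,::-1],None,fx=5,fy=5,interpolation=cv2.INTER_CUBIC))
E
```

```text
clock: 10.93
position: [0.5341, 0.1283, 0.2065]
orientation: [-0.23, -0.667, -0.231, 0.67]
ft_force: [0.2, -0.3, -1.8]
grip_width: 0.0111
t 10.93 p [0.5341 0.1283 0.2065] yaz -51.94 zaz -141.94 down [-4.5e-03 -8.0e-04 -1.0e+00] F [ 0.16 -0.27 -1.84] M [-0.016 -0.052 -0.04 ] w 0.0111 j [0.215 0.299 1.66  0.    1.188 1.121]
shift cm xyz [ 0.71 28.22 28.08]
turn rad [0.01  0.004 0.002] shift after turn [ 0.65 28.49 27.8 ]
```

View pics/g2.png

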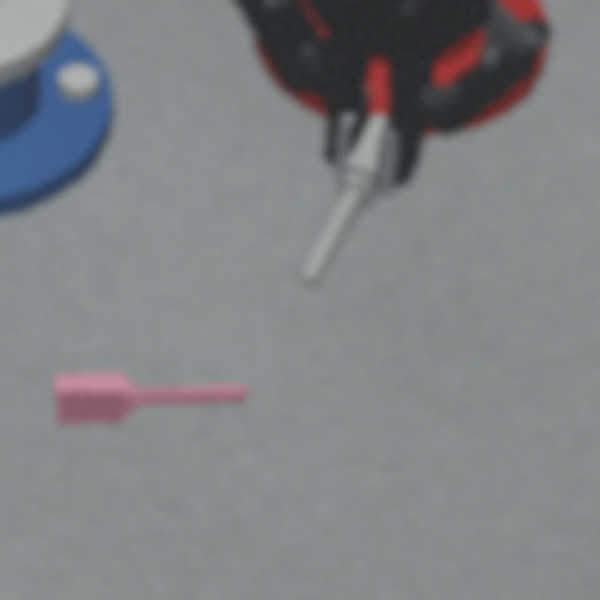

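```bash
python3 - <<'E'
from h import *
s,p,M=tool()
# tip pixel end ~ (309,281)/5 ; collar (355,180)/5
for nm,(u,v) in {"tip":(309,281),"collar":(353,186),"mid":(331,234)}.items():
    w=ray_z("scene",270+u/5-.5+.1,180+v/5-.5+.1,p[2]+.0073); print(nm,(M.T@(w-p)*1000).round(1))
E
python3 -m handwheel '[{"claw":0.5,"tx":0,"ty":2.8,"tz":2.8,"wx":0.01,"wy":0.004,"wz":0.002},{"claw":0.5,"tx":0,"ty":2.8,"tz":2.8,"wx":0,"wy":0,"wz":0},{"claw":0.5,"tx":0,"ty":2.8,"tz":2.8,"wx":0,"wy":0,"wz":0},{"claw":0.5,"tx":0,"ty":2.8,"tz":2.8,"wx":0,"wy":0,"wz":0},{"claw":0.5,"tx":0,"ty":2.8,"tz":2.8,"wx":0,"wy":0,"wz":0},{"claw":0.5,"tx":0,"ty":2.8,"tz":2.8,"wx":0,"wy":0,"wz":0},{"claw":0.5,"tx":0,"ty":2.8,"tz":2.8,"wx":0,"wy":0,"wz":0},{"claw":0.5,"tx":0,"ty":2.8,"tz":2.8,"wx":0,"wy":0,"wz":0}]' >/dev/null
python3 - <<'E'
from h import *
report(); go([.487,-.267,.2],-142.5)
E
```

```text
tip [ -7.7   1.5 -73.7]
collar [ -7.4   3.9 -14.6]
mid [ -7.6   2.6 -45.1]
t 11.65 p [ 0.488  -0.1893  0.2049] yaz -52.65 zaz -142.65 down [-0.0031  0.0048 -1.    ] F [ 0.62 -0.09 -0.95] M [-0.008 -0.059 -0.008] w 0.0109 j [-0.394  0.26   1.72   0.004  1.166  0.524]
shift cm xyz [0.45 6.12 4.79]
turn rad [-0.003 -0.     0.006] shift after turn [0.49 6.11 4.81]
```

```bash
python3 -m handwheel '[{"claw":0.5,"tx":0,"ty":3,"tz":2.6,"wx":-0.003,"wy":0,"wz":0.006},{"claw":0.5,"tx":0,"ty":3,"tz":2.4,"wx":0,"wy":0,"wz":0},{"claw":0.5,"tx":1.5,"ty":0,"tz":0,"wx":0,"wy":0,"wz":0},{"claw":0.5,"tx":2,"ty":0,"tz":0,"wx":0,"wy":0,"wz":0},{"claw":0.5,"tx":2,"ty":0,"tz":0,"wx":0,"wy":0,"wz":0},{"claw":0.5,"tx":0,"ty":0,"tz":0,"wx":0,"wy":0,"wz":0}]' >/dev/null
python3 - <<'E'
from h import *
report(); go([.487,-.267,.1237],-142.5)
E
```

```text
t 12.15 p [ 0.4785 -0.2808  0.1471] yaz -54.17 zaz -144.17 down [-0.0025 -0.0024 -1.    ] F [-1.43  0.63 -0.53] M [ 0.06   0.115 -0.015] w 0.011 j [-0.549  0.356  1.737 -0.004  1.05   0.398]
shift cm xyz [ 2.33 -0.62 -1.5 ]
turn rad [-0.029  0.003 -0.   ] shift after turn [ 2.34 -0.58 -1.51]
```

```bash
python3 -m handwheel '[{"claw":0.5,"tx":0.5,"ty":-0.4,"tz":-1,"wx":-0.029,"wy":0.003,"wz":0},{"claw":0.5,"tx":1,"ty":0,"tz":0,"wx":0,"wy":0,"wz":0},{"claw":0.5,"tx":0.8,"ty":0,"tz":0,"wx":0,"wy":0,"wz":0},{"claw":0.5,"tx":0,"ty":0,"tz":0,"wx":0,"wy":0,"wz":0}]' >/dev/null
cat >> h.py <<'E'
C=np.array([.576,-.1985])
def pin():
    "pin state rel. stud axis: az, lateral offset of pin line from axis (mm, + = left of travel), TCP distance behind axis(mm), height err"
    s,p,M=tool(); d=-M[:2,2]; d=d/np.linalg.norm(d); n=np.array([-d[1],d[0]])
    v=p[:2]-C; F=s["ft_force"]
    print("t %.2f az %.2f lat %.2f back %.2f zaxis %.2f | Fpush %.2f Flat %.2f Fz %.2f Mz %.3f | pitch %.4f roll %.4f w %.4f"%(s["clock"],np.degrees(np.arctan2(d[1],d[0])),v@n*1e3,-v@d*1e3,(p[2]+.0073)*1e3,F[:2]@d,F[:2]@n,F[2],s["wrist_torque"][2],-M[2,2],M[2,1],s["grip_width"]))
def aim(az,back,lat=0,z=.131):
    a=np.radians(az); d=np.array([np.cos(a),np.sin(a)]); n=np.array([-d[1],d[0]])
    q=C-d*back/1e3+n*lat/1e3; go([q[0],q[1],z-.0073],az+180)
E
python3 - <<'E'
from h import *
report(); pin(); aim(37.5,112)
E
```

```text
t 12.48 p [ 0.4849 -0.2699  0.1234] yaz -52.51 zaz -142.51 down [ 0.  0. -1.] F [-0.85  0.65 -1.5 ] M [-0.004 -0.011  0.004] w 0.011 j [-0.529  0.379  1.768  0.     0.994  0.388]
t 12.48 az 37.49 lat -1.23 back 115.74 zaxis 130.66 | Fpush -0.28 Flat 1.04 Fz -1.50 Mz 0.004 | pitch 0.0000 roll -0.0000 w 0.0110
shift cm xyz [-0.03 -0.12 -0.37]
turn rad [-0. -0.  0.] shift after turn [-0.03 -0.12 -0.37]
```

```bash
python3 -m handwheel '[{"claw":0.5,"tx":-0.03,"ty":-0.12,"tz":-0.37,"wx":0,"wy":0,"wz":0},{"claw":0.5,"tx":0,"ty":0,"tz":0,"wx":0,"wy":0,"wz":0}]' >/dev/null
python3 -c "
from h import *
pin(); aim(37.5,100)"
python3 -m handwheel '[{"claw":0.5,"tx":0,"ty":0,"tz":-0.4,"wx":0,"wy":0,"wz":0},{"claw":0.5,"tx":0,"ty":0,"tz":-0.4,"wx":0,"wy":0,"wz":0}]' >/dev/null
python3 -c "
from h import *
pin(); aim(37.5,100)"
python3 -m handwheel '[{"claw":0.5,"tx":0,"ty":0,"tz":-0.3,"wx":0,"wy":0,"wz":0},{"claw":0.5,"tx":0,"ty":0,"tz":-0.1,"wx":0,"wy":0,"wz":0}]' >/dev/null
python3 -c "
from h import *
pin(); aim(37.5,96)"
```

```text
t 12.65 az 37.52 lat 0.27 back 111.04 zaxis 131.37 | Fpush 0.31 Flat 0.16 Fz -0.42 Mz 0.034 | pitch 0.0003 roll 0.0005 w 0.0110
shift cm xyz [ 0.04  0.02 -1.1 ]
turn rad [ 0.    -0.    -0.001] shift after turn [ 0.04  0.02 -1.1 ]
t 12.82 az 37.51 lat -0.08 back 102.35 zaxis 132.45 | Fpush 0.50 Flat 0.26 Fz -1.12 Mz -0.046 | pitch 0.0009 roll 0.0023 w 0.0110
shift cm xyz [ 0.15 -0.01 -0.23]
turn rad [ 0.    -0.001 -0.002] shift after turn [ 0.15 -0.01 -0.24]
t 12.98 az 37.53 lat -0.59 back 96.92 zaxis 133.39 | Fpush 0.28 Flat -0.06 Fz -1.79 Mz 0.096 | pitch 0.0020 roll 0.0042 w 0.0108
shift cm xyz [ 0.24 -0.07 -0.09]
turn rad [ 0.001 -0.002 -0.004] shift after turn [ 0.24 -0.06 -0.09]
```

```bash
python3 -m handwheel '[{"claw":0.5,"tx":0.22,"ty":-0.06,"tz":0,"wx":0.001,"wy":-0.002,"wz":-0.004},{"claw":0.5,"tx":0,"ty":0,"tz":0,"wx":0,"wy":0,"wz":0}]' >/dev/null
python3 -c "
from h import *
pin(); aim(37.5,94)"
python3 -m handwheel '[{"claw":0.5,"tx":0.03,"ty":0,"tz":-0.15,"wx":0,"wy":0,"wz":0}]' >/dev/null
python3 -c "
from h import *
pin(); aim(37.5,92)"
```

```text
t 13.15 az 37.51 lat -0.23 back 96.27 zaxis 131.45 | Fpush 0.73 Flat -0.05 Fz -1.54 Mz 0.021 | pitch 0.0002 roll 0.0009 w 0.0112
shift cm xyz [ 0.04 -0.02 -0.23]
turn rad [ 0.    -0.    -0.001] shift after turn [ 0.04 -0.02 -0.23]
t 13.23 az 37.51 lat -0.28 back 94.83 zaxis 131.18 | Fpush 0.21 Flat 0.27 Fz -1.33 Mz 0.010 | pitch 0.0001 roll 0.0009 w 0.0109
shift cm xyz [ 0.02 -0.03 -0.28]
turn rad [ 0.    -0.    -0.001] shift after turn [ 0.02 -0.03 -0.28]
```

```bash
python3 -m handwheel '[{"claw":0.5,"tx":0.02,"ty":-0.03,"tz":-0.12,"wx":0,"wy":0,"wz":-0.001}]' >/dev/null
python3 -c "
from h import *
pin()"
python3 -m handwheel '[{"claw":0.5,"tx":0.02,"ty":-0.01,"tz":-0.12,"wx":0,"wy":0,"wz":0}]' >/dev/null
python3 -c "
from h import *
pin()"
python3 -m handwheel '[{"claw":0.5,"tx":0.02,"ty":-0.01,"tz":-0.12,"wx":0,"wy":0,"wz":0}]' >/dev/null
python3 -c "
from h import *
pin(); aim(37.5,90)"
```

```text
t 13.32 az 37.49 lat 0.03 back 93.64 zaxis 130.84 | Fpush 0.84 Flat 0.04 Fz -1.39 Mz -0.001 | pitch 0.0000 roll -0.0003 w 0.0111
t 13.40 az 37.48 lat 0.13 back 92.45 zaxis 130.55 | Fpush -0.44 Flat -0.70 Fz -1.20 Mz -0.002 | pitch -0.0001 roll -0.0005 w 0.0109
t 13.48 az 37.47 lat 0.22 back 91.22 zaxis 130.30 | Fpush 0.13 Flat 0.70 Fz -0.75 Mz -0.021 | pitch -0.0001 roll -0.0006 w 0.0108
shift cm xyz [-0.07  0.03 -0.12]
turn rad [-0.     0.     0.001] shift after turn [-0.07  0.03 -0.12]
```

```bash
python3 -m handwheel '[{"claw":0.5,"tx":-0.07,"ty":0.03,"tz":-0.1,"wx":0,"wy":0,"wz":0}]' >/dev/null
python3 -c "
from h import *
pin()"
python3 -m handwheel '[{"claw":0.5,"tx":0,"ty":0,"tz":-0.12,"wx":0,"wy":0,"wz":0}]' >/dev/null
python3 -c "
from h import *
pin()"
python3 -m handwheel '[{"claw":0.5,"tx":0,"ty":0,"tz":-0.12,"wx":0,"wy":0,"wz":0}]' >/dev/null
python3 -c "
from h import *
pin(); aim(37.5,90)"
```

```text
t 13.57 az 37.47 lat 0.07 back 90.21 zaxis 130.80 | Fpush 0.45 Flat -0.39 Fz -1.47 Mz -0.003 | pitch -0.0003 roll -0.0011 w 0.0116
t 13.65 az 37.47 lat 0.04 back 88.97 zaxis 130.88 | Fpush -1.55 Flat -0.65 Fz -1.51 Mz -0.026 | pitch -0.0005 roll -0.0011 w 0.0113
t 13.73 az 37.47 lat 0.16 back 87.77 zaxis 130.85 | Fpush -0.50 Flat 0.29 Fz -0.68 Mz 0.017 | pitch -0.0008 roll -0.0014 w 0.0110
shift cm xyz [-0.02  0.02  0.22]
turn rad [-0.     0.001  0.001] shift after turn [-0.02  0.02  0.22]
```

```bash
python3 - <<'E'
from h import *
im,d=ctrl.capture("scene"); cv2.imwrite("pics/i1.png",cv2.resize(im[110:200,210:310,::-1],None,fx=7,fy=6.5,interpolation=cv2.INTER_CUBIC))
im,d=ctrl.capture("top"); cv2.imwrite("pics/i1t.png",cv2.resize(im[180:250,320:400,::-1],None,fx=8,fy=8,interpolation=cv2.INTER_CUBIC))
E
```

```text
(no output)
```

View pics/i1.png

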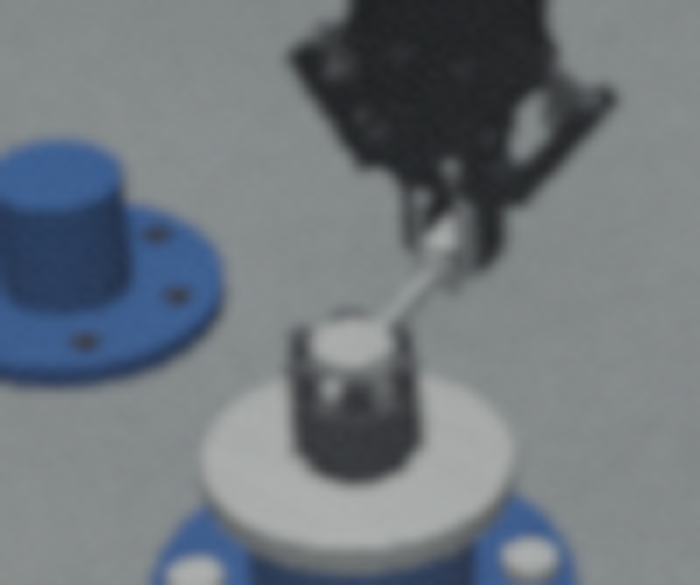

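View pics/i1t.png

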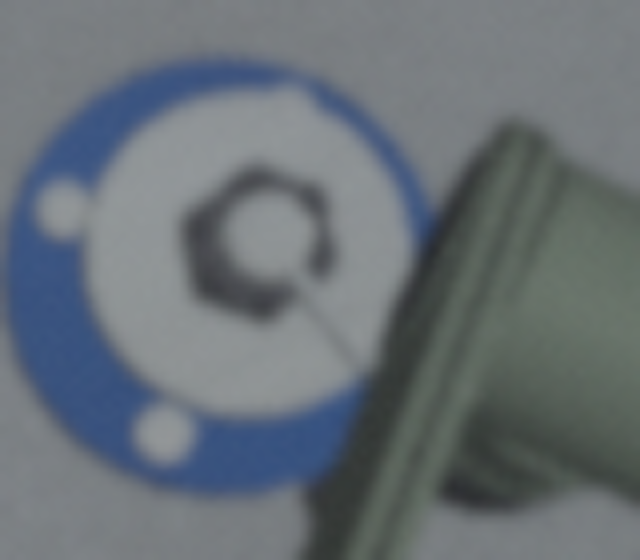

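```bash
python3 - <<'E'
from h import *
for x,y in((432,262),(437,255)):
    w=ray_z("scene",210+x/7-.43,110+y/6.5-.42,.131); print(w, np.hypot(*(w[:2]-C))*1e3, np.degrees(np.arctan2(*(C-w[:2])[::-1])))
E
python3 -m handwheel '[{"claw":0.5,"tx":-0.02,"ty":0.02,"tz":-0.12,"wx":0,"wy":0.001,"wz":0.001}]' >/dev/null
python3 -c "
from h import *
pin()"
python3 -m handwheel '[{"claw":0.5,"tx":0,"ty":0,"tz":-0.12,"wx":0,"wy":0,"wz":0}]' >/dev/null
python3 -c "
from h import *
pin(); aim(37.5,85)"
```

```text
[ 0.51887837 -0.24905454  0.131     ] 76.28002488184751 41.50990009856305
[ 0.514924   -0.25266539  0.131     ] 81.63434828109611 41.56828755579833
t 13.92 az 37.48 lat 0.18 back 86.48 zaxis 130.97 | Fpush -0.74 Flat 1.43 Fz -1.22 Mz 0.084 | pitch 0.0003 roll -0.0008 w 0.0110
t 14.00 az 37.48 lat 0.22 back 85.30 zaxis 130.99 | Fpush 0.12 Flat -0.10 Fz -0.97 Mz 0.003 | pitch 0.0003 roll -0.0009 w 0.0112
shift cm xyz [-0.    0.03 -0.03]
turn rad [-0.    -0.     0.001] shift after turn [-0.    0.03 -0.03]
```

```bash
python3 -m handwheel '[{"claw":0.5,"tx":0,"ty":0.03,"tz":-0.12,"wx":0,"wy":0,"wz":0.001}]' >/dev/null
python3 -c "
from h import *
pin()"
python3 -m handwheel '[{"claw":0.5,"tx":0,"ty":0,"tz":-0.12,"wx":0,"wy":0,"wz":0}]' >/dev/null
python3 -c "
from h import *
pin(); aim(37.5,85)"
python3 -m handwheel '[{"claw":0.5,"tx":0,"ty":0,"tz":-0.12,"wx":0,"wy":0,"wz":0}]' >/dev/null
python3 -c "
from h import *
pin(); aim(37.5,80)"
```

```text
t 14.08 az 37.48 lat 0.10 back 84.10 zaxis 130.92 | Fpush -0.19 Flat 0.24 Fz -0.94 Mz 0.046 | pitch 0.0000 roll -0.0003 w 0.0113
t 14.17 az 37.48 lat 0.16 back 82.87 zaxis 130.92 | Fpush -0.68 Flat -0.23 Fz -0.86 Mz 0.043 | pitch -0.0002 roll -0.0003 w 0.0111
shift cm xyz [-0.01  0.02  0.21]
turn rad [-0.  0.  0.] shift after turn [-0.01  0.02  0.21]
t 14.25 az 37.48 lat 0.21 back 81.56 zaxis 130.92 | Fpush 0.21 Flat 0.22 Fz -1.89 Mz 0.009 | pitch -0.0002 roll -0.0004 w 0.0111
shift cm xyz [-0.01  0.02 -0.16]
turn rad [-0.  0.  0.] shift after turn [-0.01  0.02 -0.16]
```

```bash
python3 -m handwheel '[{"claw":0.5,"tx":-0.01,"ty":0.02,"tz":-0.12,"wx":0,"wy":0,"wz":0}]' >/dev/null
python3 -c "
from h import *
pin()"
python3 -m handwheel '[{"claw":0.5,"tx":0,"ty":0,"tz":-0.12,"wx":0,"wy":0,"wz":0}]' >/dev/null
python3 -c "
from h import *
pin(); aim(37.5,79)"
python3 -m handwheel '[{"claw":0.5,"tx":0,"ty":0.01,"tz":-0.12,"wx":0,"wy":0,"wz":0}]' >/dev/null
python3 -c "
from h import *
pin(); aim(37.5,80)"
python3 -m handwheel '[{"claw":0.5,"tx":0,"ty":0,"tz":-0.12,"wx":0,"wy":0,"wz":0}]' >/dev/null
python3 -c "
from h import *
pin(); aim(37.5,76)
im,d=ctrl.capture('scene'); cv2.imwrite('pics/i2.png',cv2.resize(im[110:200,210:310,::-1],None,fx=7,fy=6.5,interpolation=cv2.INTER_CUBIC))"
```

```text
t 14.33 az 37.48 lat 0.11 back 80.27 zaxis 130.96 | Fpush -0.63 Flat 1.29 Fz -1.19 Mz 0.089 | pitch -0.0003 roll -0.0007 w 0.0113
t 14.42 az 37.48 lat 0.15 back 78.96 zaxis 130.94 | Fpush -0.71 Flat 0.33 Fz -1.45 Mz 0.047 | pitch -0.0004 roll -0.0008 w 0.0110
shift cm xyz [-0.01  0.02  0.  ]
turn rad [-0.     0.     0.001] shift after turn [-0.01  0.02  0.  ]
t 14.50 az 37.49 lat 0.13 back 77.67 zaxis 130.95 | Fpush -0.57 Flat 0.78 Fz -1.29 Mz 0.093 | pitch -0.0005 roll -0.0010 w 0.0108
shift cm xyz [-0.01  0.02  0.23]
turn rad [-0.     0.     0.001] shift after turn [-0.01  0.02  0.23]
t 14.58 az 37.49 lat 0.18 back 76.36 zaxis 130.89 | Fpush 1.12 Flat 0.94 Fz -0.36 Mz 0.016 | pitch -0.0006 roll -0.0011 w 0.0107
shift cm xyz [-0.01  0.02 -0.04]
turn rad [-0.     0.001  0.001] shift after turn [-0.01  0.02 -0.04]
```

View pics/i2.png

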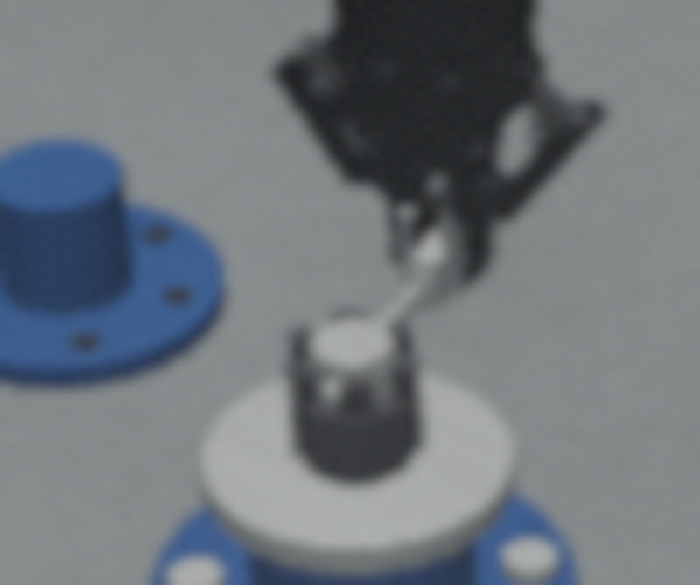

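```bash
python3 -m handwheel '[{"claw":0.5,"tx":-0.01,"ty":0.02,"tz":-0.13,"wx":0,"wy":0.001,"wz":0.001},{"claw":0.5,"tx":0,"ty":0,"tz":-0.13,"wx":0,"wy":0,"wz":0},{"claw":0.5,"tx":0,"ty":0.01,"tz":-0.13,"wx":0,"wy":0,"wz":0}]' >/dev/null
python3 -c "
from h import *
pin(); aim(37.5,72.5)"
python3 -m handwheel '[{"claw":0.5,"tx":0,"ty":0.01,"tz":-0.13,"wx":0,"wy":0,"wz":0},{"claw":0.5,"tx":0,"ty":0,"tz":-0.13,"wx":0,"wy":0,"wz":0},{"claw":0.5,"tx":0,"ty":0.01,"tz":-0.13,"wx":0,"wy":0,"wz":0}]' >/dev/null
python3 -c "
from h import *
pin(); aim(37.5,68.5)"
```

```text
t 14.88 az 37.50 lat 0.15 back 72.06 zaxis 130.89 | Fpush -0.84 Flat 1.24 Fz -0.78 Mz 0.026 | pitch 0.0003 roll -0.0007 w 0.0111
shift cm xyz [-0.01  0.02  0.04]
turn rad [-0.    -0.     0.001] shift after turn [-0.01  0.02  0.04]
t 15.13 az 37.49 lat 0.12 back 67.97 zaxis 130.80 | Fpush -0.63 Flat 0.03 Fz -1.56 Mz 0.043 | pitch -0.0001 roll -0.0012 w 0.0110
shift cm xyz [-0.02  0.01  0.05]
turn rad [-0.     0.     0.001] shift after turn [-0.02  0.01  0.05]
```

```bash
python3 -m handwheel '[{"claw":0.5,"tx":-0.02,"ty":0.01,"tz":-0.13,"wx":0,"wy":0,"wz":0.001},{"claw":0.5,"tx":0,"ty":0.01,"tz":-0.13,"wx":0,"wy":0,"wz":0},{"claw":0.5,"tx":0,"ty":0.01,"tz":-0.13,"wx":0,"wy":0,"wz":0}]' >/dev/null
python3 -c "
from h import *
pin(); aim(37.5,64.5)"
python3 -m handwheel '[{"claw":0.5,"tx":-0.01,"ty":0.01,"tz":-0.13,"wx":0,"wy":0,"wz":0},{"claw":0.5,"tx":0,"ty":0,"tz":-0.13,"wx":0,"wy":0,"wz":0},{"claw":0.5,"tx":0,"ty":0.01,"tz":-0.13,"wx":0,"wy":0,"wz":0}]' >/dev/null
python3 -c "
from h import *
pin(); aim(37.5,60.5)
im,d=ctrl.capture('scene'); cv2.imwrite('pics/i3.png',cv2.resize(im[110:200,210:310,::-1],None,fx=7,fy=6.5,interpolation=cv2.INTER_CUBIC))"
```

```text
t 15.38 az 37.51 lat 0.07 back 64.66 zaxis 130.81 | Fpush -2.39 Flat -0.14 Fz -0.81 Mz 0.015 | pitch -0.0023 roll -0.0009 w 0.0110
shift cm xyz [-0.02  0.01 -0.02]
turn rad [0.    0.002 0.001] shift after turn [-0.02  0.01 -0.02]
t 15.63 az 37.53 lat 0.08 back 62.29 zaxis 130.71 | Fpush -4.86 Flat 0.85 Fz 1.44 Mz -0.025 | pitch -0.0062 roll -0.0019 w 0.0110
shift cm xyz [-0.03  0.   -0.18]
turn rad [0.001 0.006 0.002] shift after turn [-0.03  0.   -0.18]
```

View pics/i3.png

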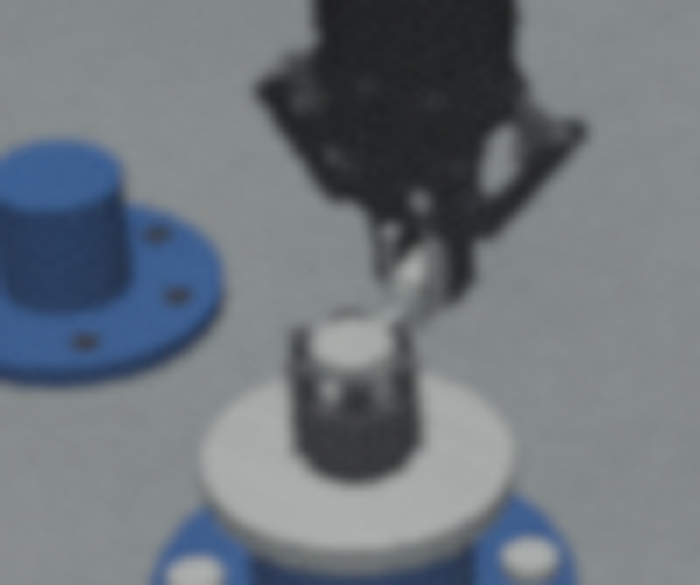

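```bash
python3 look.py C 4 25 30 35 40 45; python3 - <<'E'
from h import *
np.set_printoptions(linewidth=200)
A=np.load("avgC.npy").mean(-1);B=np.load("avgB.npy").mean(-1)
print(A[162:178,250:272].round().astype(int)); print((A-B)[162:178,250:272].round().astype(int))
report()
E
```

```text
[[126 104  82  90 126 157 169 171 170 170 169 169 169 168 163 144 109  79  90 118 132 135]
 [127 101  75  85 124 156 168 170 170 169 169 168 168 167 161 141 108  80  88 117 132 136]
 [126 100  74  81 114 145 161 167 169 169 170 168 165 160 149 128 103  85  90 113 130 136]
 [124 100  82  84 102 126 142 153 160 163 164 161 153 141 130 114  97  87  90 108 127 136]
 [120  98  83  85  95 108 119 130 137 141 140 137 130 122 117 104  89  81  84 104 129 139]
 [123  97  78  78  83  95 106 114 116 114 112 111 111 111 109  95  78  68  75 105 136 146]
 [135 104  75  66  72  90 109 114 106  97  93  93  95 100 101  91  71  60  69 107 144 158]
 [145 112  75  60  67  93 119 123 104  83  75  75  79  91 100  92  73  60  66 105 146 163]
 [150 116  77  59  64  90 117 123 102  74  62  62  70  86  96  91  74  62  67 102 143 163]
 [155 121  81  61  66  83 103 108  90  67  57  57  64  79  89  87  76  65  68  99 139 162]
 [157 124  82  64  68  80  90  91  77  63  57  57  62  74  82  82  74  66  67  95 136 161]
 [158 124  81  63  67  75  80  81  73  64  60  61  63  70  74  73  68  62  62  90 132 158]
 [158 12
[... 1305 characters left out ...]
 -1  -1  -1  -1  -2  -1  -1  -1  -1   0  -1  -1  -1]
 [ -1  -2   0  -1  -1  -1  -2  -1   0  -1  -1   0  -2  -1  -2  -1   0  -2  -1   0  -1  -1]
 [ -1  -2  -2  -1  -1  -1  -2   0  -1  -1  -1   0  -1  -1  -1  -2   0   0  -1  -1  -1  -1]
 [ -1   0   0  -1  -1   0  -1   0  -1   0   0  -1  -1  -1  -1   0  -1  -1  -1  -1  -1  -2]
 [ -1  -1  -1   0   0  -1  -1  -1   0   0  -1   0  -1  -2  -1   0   0   0   0  -2  -1  -1]
 [ -1   0  -1  -2  -1  -1  -1  -1   0  -1  -1   0  -1  -1  -1  -1  -1  -1  -1  -1  -1  -1]]
t 15.88 p [ 0.5268 -0.2362  0.1234] yaz -52.48 zaz -142.48 down [-0.0052 -0.0018 -1.    ] F [-4.91 -1.9   0.26] M [-0.344  0.696 -0.058] w 0.0113 j [-0.439  0.412  1.713 -0.005  1.021  0.479]
```

View pics/lookC.png

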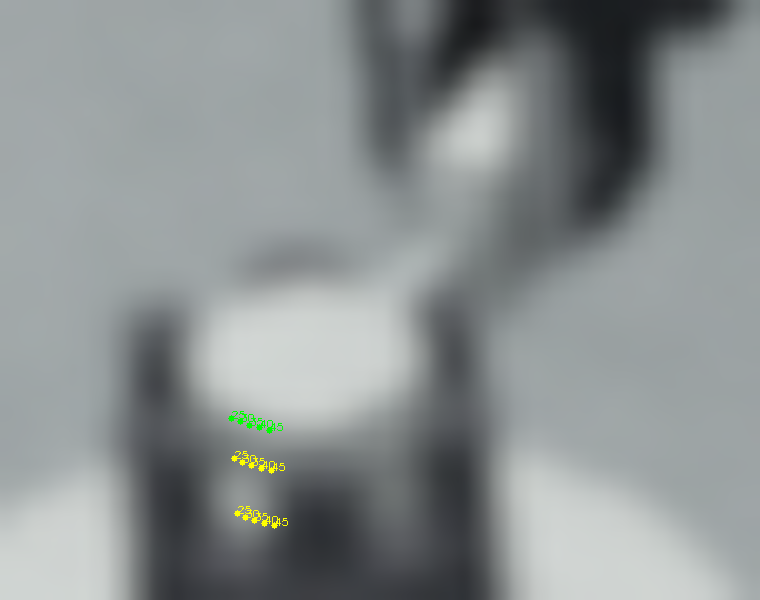

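```bash
python3 - <<'E'
from h import *
pin(); aim(36.5,64)
for az in (30,33,36,39):
    for r in (.012,.016): 
        a=np.radians(az); p=proj("scene",np.array([C[0]+r*np.cos(a),C[1]+r*np.sin(a),.131])); print(az,r,p.round(2))
E
```

```text
t 15.88 az 37.52 lat 0.07 back 61.99 zaxis 130.72 | Fpush -5.05 Flat 1.49 Fz 0.26 Mz -0.058 | pitch -0.0053 roll -0.0017 w 0.0113
shift cm xyz [-0.03 -0.11  0.2 ]
turn rad [0.018 0.005 0.002] shift after turn [-0.03 -0.1   0.2 ]
30 0.012 [257.6 168.2]
30 0.016 [256.71 169.  ]
33 0.012 [257.8  168.27]
33 0.016 [256.98 169.1 ]
36 0.012 [258.01 168.34]
36 0.016 [257.26 169.19]
39 0.012 [258.22 168.4 ]
39 0.016 [257.55 169.27]
```

```bash
python3 -m handwheel '[{"claw":0.5,"tx":-0.03,"ty":0,"tz":0.15,"wx":0,"wy":0.005,"wz":0.002},{"claw":0.5,"tx":0,"ty":0,"tz":0,"wx":0,"wy":0,"wz":0}]' >/dev/null
python3 -c "
from h import *
pin(); aim(36.5,64)"
python3 -m handwheel '[{"claw":0.5,"tx":0,"ty":-0.1,"tz":0,"wx":0.018,"wy":0,"wz":0}]' >/dev/null
python3 -c "
from h import *
pin(); aim(36.5,62)"
```

```text
t 16.05 az 37.48 lat 0.08 back 62.17 zaxis 130.84 | Fpush -3.56 Flat 1.69 Fz 0.17 Mz -0.051 | pitch 0.0031 roll 0.0005 w 0.0112
shift cm xyz [-0.02 -0.1   0.18]
turn rad [ 0.017 -0.003 -0.   ] shift after turn [-0.02 -0.1   0.18]
t 16.13 az 36.40 lat -0.10 back 61.95 zaxis 130.84 | Fpush -0.39 Flat 1.14 Fz -1.36 Mz 0.065 | pitch 0.0038 roll 0.0005 w 0.0108
shift cm xyz [-0.02  0.    0.  ]
turn rad [-0.002 -0.004 -0.   ] shift after turn [-0.02  0.    0.  ]
```

```bash
python3 -m handwheel '[{"claw":0.5,"tx":-0.02,"ty":0,"tz":-0.1,"wx":0,"wy":-0.004,"wz":0}]' >/dev/null
python3 -c "
from h import *
pin()"
python3 -m handwheel '[{"claw":0.5,"tx":0,"ty":0,"tz":-0.12,"wx":0,"wy":0,"wz":0}]' >/dev/null
python3 -c "
from h import *
pin(); aim(36,59.6)"
```

```text
t 16.22 az 36.32 lat -0.13 back 60.67 zaxis 131.13 | Fpush -0.94 Flat 1.94 Fz -1.33 Mz 0.013 | pitch 0.0007 roll 0.0007 w 0.0109
t 16.30 az 36.30 lat -0.11 back 58.97 zaxis 131.26 | Fpush -1.54 Flat 0.99 Fz -1.72 Mz 0.046 | pitch 0.0013 roll 0.0009 w 0.0114
shift cm xyz [ 0.03 -0.04  0.06]
turn rad [ 0.005 -0.001 -0.001] shift after turn [ 0.03 -0.04  0.06]
```

```bash
python3 -m handwheel '[{"claw":0.5,"tx":0.02,"ty":-0.06,"tz":-0.1,"wx":0.01,"wy":-0.001,"wz":-0.001}]' >/dev/null
python3 -c "
from h import *
pin()"
python3 -m handwheel '[{"claw":0.5,"tx":0.02,"ty":-0.04,"tz":-0.12,"wx":0.01,"wy":-0.001,"wz":0}]' >/dev/null
python3 -c "
from h import *
pin(); aim(35,56)"
python3 -m handwheel '[{"claw":0.5,"tx":0.02,"ty":0,"tz":-0.12,"wx":0,"wy":0,"wz":0}]' >/dev/null
python3 -c "
from h import *
pin(); aim(35,55)"
```

```text
t 16.38 az 35.70 lat -0.23 back 57.43 zaxis 131.19 | Fpush -0.53 Flat 1.41 Fz -0.87 Mz 0.008 | pitch 0.0010 roll 0.0002 w 0.0107
t 16.47 az 35.08 lat -0.39 back 55.73 zaxis 131.07 | Fpush -0.68 Flat 2.07 Fz -0.92 Mz 0.075 | pitch 0.0005 roll 0.0004 w 0.0109
shift cm xyz [ 0.01 -0.05  0.03]
turn rad [ 0.001 -0.    -0.   ] shift after turn [ 0.01 -0.05  0.03]
t 16.55 az 35.05 lat -0.35 back 54.02 zaxis 130.91 | Fpush -0.95 Flat 1.42 Fz -1.24 Mz 0.021 | pitch 0.0009 roll 0.0005 w 0.0113
shift cm xyz [-0.01 -0.04  0.1 ]
turn rad [ 0.001 -0.001 -0.   ] shift after turn [-0.01 -0.04  0.1 ]
```

```bash
python3 -m handwheel '[{"claw":0.5,"tx":0,"ty":-0.04,"tz":-0.12,"wx":0,"wy":-0.001,"wz":0},{"claw":0.5,"tx":0,"ty":0,"tz":-0.12,"wx":0,"wy":0,"wz":0}]' >/dev/null
python3 -c "
from h import *
pin(); aim(35,51)"
python3 -m handwheel '[{"claw":0.5,"tx":0,"ty":0,"tz":-0.12,"wx":0,"wy":0,"wz":0},{"claw":0.5,"tx":0,"ty":0,"tz":-0.12,"wx":0,"wy":0,"wz":0}]' >/dev/null
python3 -c "
from h import *
pin(); aim(35,48)
im,d=ctrl.capture('scene'); cv2.imwrite('pics/i4.png',cv2.resize(im[110:200,210:310,::-1],None,fx=7,fy=6.5,interpolation=cv2.INTER_CUBIC))"
```

```text
t 16.72 az 35.05 lat -0.35 back 50.69 zaxis 131.07 | Fpush -0.45 Flat 1.87 Fz -0.65 Mz 0.051 | pitch 0.0009 roll 0.0016 w 0.0111
shift cm xyz [ 0.01 -0.04  0.03]
turn rad [ 0.001 -0.001 -0.002] shift after turn [ 0.01 -0.04  0.03]
t 16.88 az 35.06 lat -0.36 back 47.82 zaxis 131.10 | Fpush -0.75 Flat 1.69 Fz -1.05 Mz 0.037 | pitch 0.0011 roll 0.0018 w 0.0110
shift cm xyz [ 0.01 -0.04  0.02]
turn rad [ 0.001 -0.001 -0.002] shift after turn [ 0.01 -0.04  0.02]
```

View pics/i4.png

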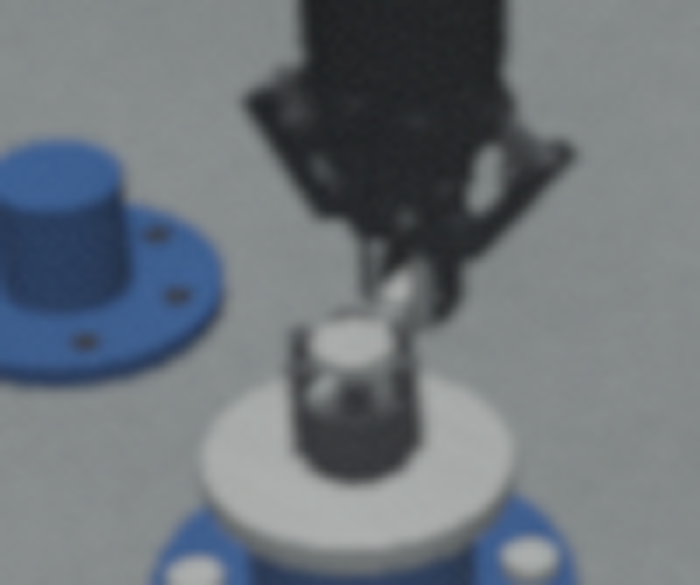

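```bash
python3 -m handwheel '[{"claw":0.5,"tx":0,"ty":-0.05,"tz":-0.12,"wx":0.004,"wy":-0.001,"wz":-0.002},{"claw":0.5,"tx":0,"ty":0,"tz":-0.12,"wx":0,"wy":0,"wz":0}]' >/dev/null
python3 -c "
from h import *
pin()"
python3 -m handwheel '[{"claw":0.5,"tx":0,"ty":-0.02,"tz":-0.12,"wx":0,"wy":0,"wz":0}]' >/dev/null
python3 -c "
from h import *
pin()"
python3 -m handwheel '[{"claw":0.5,"tx":0,"ty":0,"tz":-0.12,"wx":0,"wy":0,"wz":0}]' >/dev/null
python3 -c "
from h import *
pin(); aim(35,42)"
python3 -m handwheel '[{"claw":0.5,"tx":0,"ty":0,"tz":-0.12,"wx":0,"wy":0,"wz":0}]' >/dev/null
python3 -c "
from h import *
pin(); aim(35,42)"
```

```text
t 17.10 az 34.80 lat -0.36 back 44.88 zaxis 131.19 | Fpush -0.56 Flat 1.01 Fz -1.59 Mz 0.029 | pitch 0.0007 roll 0.0003 w 0.0108
t 17.18 az 34.84 lat -0.30 back 44.51 zaxis 131.19 | Fpush -7.37 Flat -0.07 Fz -0.27 Mz 0.045 | pitch -0.0015 roll 0.0006 w 0.0110
t 17.27 az 34.89 lat -0.29 back 44.55 zaxis 131.22 | Fpush -4.84 Flat -0.04 Fz 0.42 Mz 0.012 | pitch -0.0044 roll 0.0004 w 0.0105
shift cm xyz [ 0.02 -0.02 -0.26]
turn rad [-0.002  0.004 -0.   ] shift after turn [ 0.02 -0.02 -0.26]
t 17.35 az 34.91 lat -0.28 back 44.61 zaxis 131.28 | Fpush -5.56 Flat -0.37 Fz 0.20 Mz 0.071 | pitch -0.0071 roll 0.0002 w 0.0112
shift cm xyz [ 0.03 -0.02 -0.26]
turn rad [-0.002  0.007 -0.   ] shift after turn [ 0.03 -0.02 -0.26]
```

```bash
python3 -m handwheel '[{"claw":0.5,"tx":0,"ty":0,"tz":0,"wx":0,"wy":0.007,"wz":0},{"claw":0.5,"tx":0,"ty":0,"tz":0,"wx":0,"wy":0,"wz":0}]' >/dev/null
python3 -c "
from h import *
pin(); aim(35,44.5)
im,d=ctrl.capture('scene'); cv2.imwrite('pics/i5.png',cv2.resize(im[130:200,220:300,::-1],None,fx=9,fy=8.5,interpolation=cv2.INTER_CUBIC))
im,d=ctrl.capture('top'); cv2.imwrite('pics/i5t.png',cv2.resize(im[180:250,320:400,::-1],None,fx=8,fy=8,interpolation=cv2.INTER_CUBIC))"
```

```text
t 17.52 az 34.89 lat -0.32 back 44.71 zaxis 131.24 | Fpush -2.51 Flat 0.35 Fz -0.01 Mz 0.012 | pitch 0.0004 roll 0.0000 w 0.0109
shift cm xyz [ 0.02 -0.02 -0.02]
turn rad [-0.002 -0.    -0.   ] shift after turn [ 0.02 -0.02 -0.02]
```

View pics/i5.png

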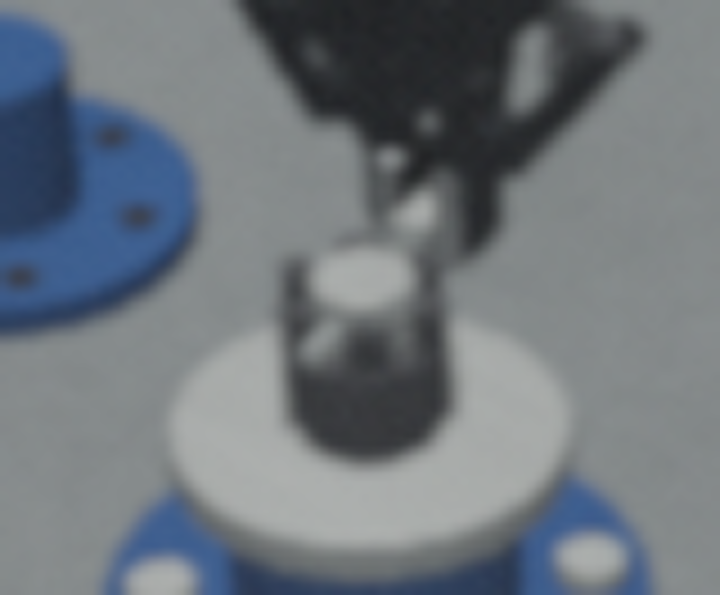

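View pics/i5t.png

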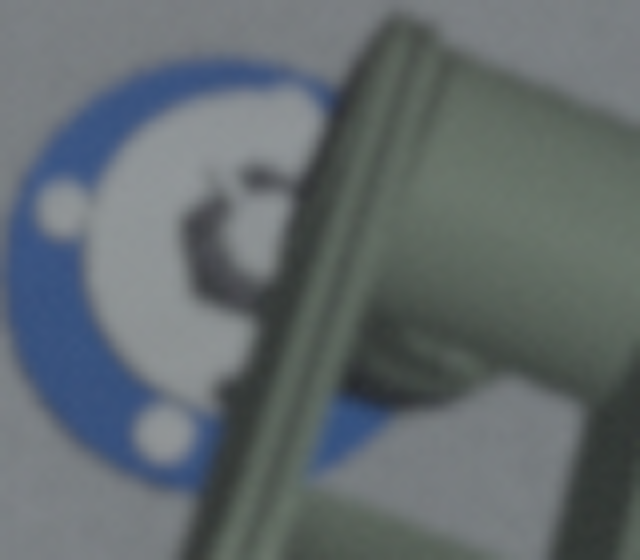

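```bash
python3 - <<'E'
from h import *
S=np.mean([ctrl.capture('scene')[0].astype(np.float32) for _ in range(3)],0).mean(-1); B=np.load('avgB.npy').mean(-1)
T=np.mean([ctrl.capture('top')[0].astype(np.float32) for _ in range(3)],0).mean(-1); T0=np.load('top2i.npy')
np.set_printoptions(linewidth=200)
print((S-B)[164:180,248:264].round().astype(int))
print(T[196:212,338:356].round().astype(int))
for az in(34.9,):
  a=np.radians(az)
  for r in (.0235,.0305,.0325): 
    q=np.array([C[0]+r*np.cos(a),C[1]+r*np.sin(a),.131]); print(r,proj('scene',q).round(2),proj('top',q).round(2))
E
```

```text
[[  0  -1  -1  -1  -1   0  -1  -1  -1  -2  -1  -1  -1  -1  -1  -2]
 [ -1  -1  -1  -2   0  -1  -1  -1  -1  -1  -1  -1  -1  -1  -1  -1]
 [ -1  -1  -1  -1   0  -2  -2   0   2   0  -1  -2  -1  -1  -1  -1]
 [ -1  -1  -1  -1  -1  -2   2  11  14   6  -2  -4  -1  -1  -1  -1]
 [ -1  -1  -1  -2  -1   5  18  28  19  -1 -12  -7  -3   0  -1  -1]
 [ -1  -1  -1  -2   2  23  48  42  12 -17 -21 -11  -2  -2  -1  -1]
 [ -1  -1  -1  -1   9  45  68  49   7 -21 -24 -10  -1   0  -1  -2]
 [ -1  -1  -1  -2  12  46  63  44   9 -11 -12  -4  -2  -1  -1   0]
 [ -1  -1  -1  -1   7  31  41  28   7  -3  -2  -2   0   0  -1  -1]
 [ -1  -1  -1  -2   2  12  17  11   2  -1  -1  -1  -1   0  -1   0]
 [ -1  -1  -1  -1  -1   2   4   3   0  -1  -1  -2  -1   0  -1  -1]
 [ -1  -1  -1  -1  -1  -1  -1   0  -1  -1  -1  -1  -1  -1  -1  -1]
 [ -1  -1  -1  -1  -1  -1  -1  -1   0   0  -1  -1   0   0  -1  -1]
 [ -1  -1  -1   0   0   0  -1   0  -1  -1  -1  -1   0  -1   0  -1]
 [ -1  -1  -1  -1  -1  -1  -1  -1   0   0   0   0  -2   0  -1  -1]
 [ -1  -1  -1  -1  -1   0   0  -2  -1   0  -1  -1  -1   0  -1   0]]
[[135 143 145 147 147 148 1
[... 590 characters left out ...]
 147 143 135 124 109 104 116 128 128 123 123 125 124 113]
 [149 149 149 147 142 133 118 103  91  89 104 125 135 137 139 140 138 123]
 [149 148 148 144 132 113  96  84  81  85 104 125 138 143 145 144 140 122]
 [148 149 147 141 120  95  77  73  80  92 113 131 141 144 144 145 138 115]
 [148 148 147 138 115  86  70  71  79  97 120 136 142 145 145 144 133 107]
 [148 148 147 139 116  87  71  73  81  99 121 136 143 144 144 141 127  98]
 [147 148 147 139 119  89  74  75  82  97 116 133 142 144 144 138 120  91]
 [148 148 147 141 123  94  77  76  79  90 106 127 139 143 143 136 114  85]]
0.0235 [255.7  170.74] [347.58 202.8 ]
0.0305 [254.33 172.23] [346.11 200.82]
0.0325 [253.93 172.65] [345.7  200.26]
```

```bash
python3 -m handwheel '[{"claw":1.4,"tx":0,"ty":0,"tz":0,"wx":0,"wy":0,"wz":0},{"claw":2.2,"tx":0,"ty":0,"tz":0,"wx":0,"wy":0,"wz":0},{"claw":3.5,"tx":0,"ty":0,"tz":0,"wx":0,"wy":0,"wz":0},{"claw":4.5,"tx":0,"ty":0,"tz":0,"wx":0,"wy":0,"wz":0},{"claw":4.5,"tx":0,"ty":0,"tz":0,"wx":0,"wy":0,"wz":0}]' 20
python3 -c "
from h import *
pin(); report()
im,d=ctrl.capture('scene'); cv2.imwrite('pics/i6.png',cv2.resize(im[110:200,220:320,::-1],None,fx=7,fy=6.5,interpolation=cv2.INTER_CUBIC))"
```

```text
clock: 18.33
position: [0.5424, -0.2243, 0.1252]
orientation: [0.213, 0.677, 0.211, -0.673]
ft_force: [0.7, 0.0, -0.4]
grip_width: 0.0448
t 18.33 az 34.90 lat -1.96 back 42.38 zaxis 132.51 | Fpush 0.55 Flat -0.35 Fz -0.39 Mz -0.014 | pitch 0.0046 roll 0.0046 w 0.0448
t 18.33 p [ 0.5424 -0.2243  0.1252] yaz -55.1 zaz -145.1 down [ 0.0064 -0.0011 -1.    ] F [ 0.66  0.03 -0.39] M [ 0.02  -0.048 -0.014] w 0.0448 j [-0.413  0.419  1.695  0.002  1.021  0.548]
```

View pics/i6.png

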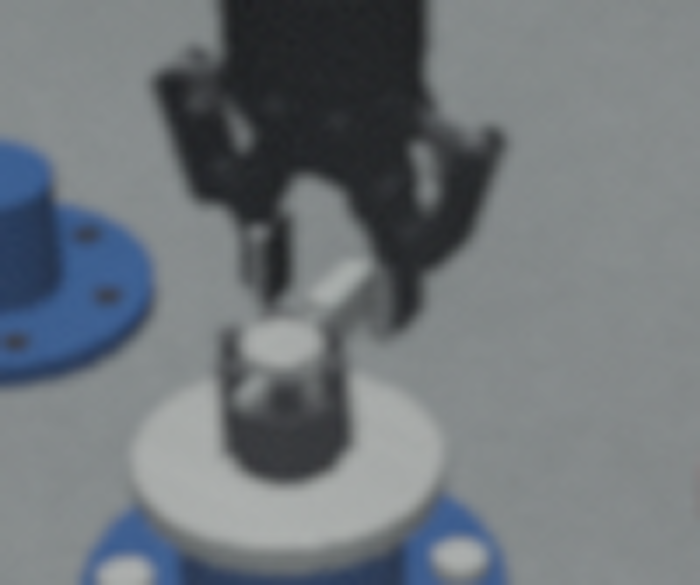

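```bash
python3 -m handwheel '[{"claw":5,"tx":-0.8,"ty":-0.15,"tz":0,"wx":0,"wy":0,"wz":0},{"claw":5,"tx":-1.5,"ty":0,"tz":0,"wx":0,"wy":0,"wz":0},{"claw":5,"tx":-2,"ty":0,"tz":0,"wx":0,"wy":0,"wz":0},{"claw":5,"tx":-3,"ty":0,"tz":0,"wx":0,"wy":0,"wz":0},{"claw":5,"tx":-3,"ty":0,"tz":0,"wx":0,"wy":0,"wz":0},{"claw":5,"tx":-3,"ty":0,"tz":0,"wx":0,"wy":0,"wz":0},{"claw":5,"tx":0,"ty":0,"tz":3,"wx":0,"wy":0,"wz":0},{"claw":5,"tx":0,"ty":0,"tz":4,"wx":0,"wy":0,"wz":0}]' 20
python3 -m handwheel '[{"claw":5,"tx":0,"ty":0,"tz":4,"wx":0,"wy":0,"wz":0},{"claw":5,"tx":0,"ty":0,"tz":4,"wx":0,"wy":0,"wz":0},{"claw":5,"tx":0,"ty":0,"tz":4,"wx":0,"wy":0,"wz":0},{"claw":5,"tx":0,"ty":0,"tz":0,"wx":0,"wy":0,"wz":0}]'
python3 -c "
from h import *
report()
im,d=ctrl.capture('scene'); np.save('fs.npy',im); a=cv2.resize(im[130:200,220:300,::-1],(400,350),interpolation=cv2.INTER_CUBIC)
im,d=ctrl.capture('top'); np.save('ft.npy',im); b=cv2.resize(im[180:250,320:400,::-1],(400,350),interpolation=cv2.INTER_CUBIC)
cv2.imwrite('pics/f1.png',np.hstack([a,b])); cv2.imwrite('pics/f2.png',np.load('fs.npy')[...,::-1])"
```

```text
clock: 19.05
position: [0.4864, -0.26, 0.2666]
orientation: [0.215, 0.677, 0.214, -0.671]
ft_force: [0.0, -0.7, -1.1]
grip_width: 0.0497
clock: 19.38
position: [0.3816, -0.3338, 0.2708]
orientation: [0.218, 0.678, 0.211, -0.67]
ft_force: [0.6, 0.7, -0.0]
grip_width: 0.05
t 19.38 p [ 0.3816 -0.3338  0.2708] yaz -54.67 zaz -144.67 down [ 0.0136 -0.0069 -0.9999] F [ 0.58  0.67 -0.02] M [-0.023 -0.006  0.02 ] w 0.05 j [-0.744  0.18   1.655  0.004  1.291  0.209]
```

View pics/f1.png

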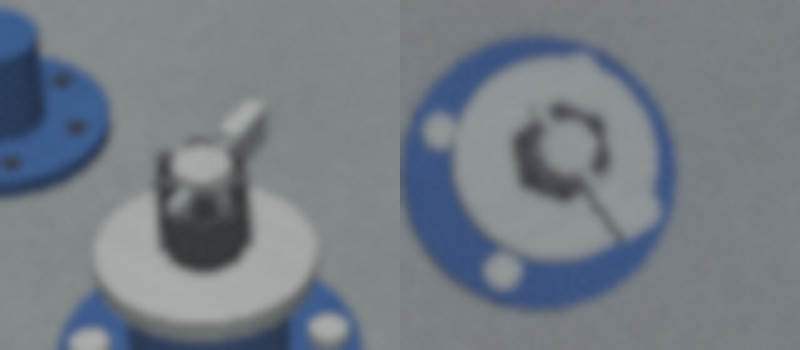

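View pics/f2.png

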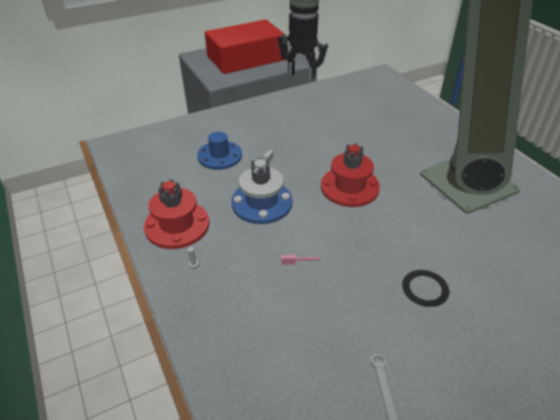

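```bash
python3 - <<'E'
from h import *
np.set_printoptions(linewidth=200)
S=np.mean([ctrl.capture('scene')[0].astype(np.float32) for _ in range(3)],0).mean(-1); B=np.load('avgB.npy').mean(-1)
D=S-B
print(D[164:176,248:264].round().astype(int))
print(D[142:166,258:280].round().astype(int))
a=np.radians(34.9+180)
for r,z in ((.0235,.131),(.0275,.143),(.0615,.143),(.0615,.119)):
    print(r,z,proj('scene',np.array([C[0]+r*np.cos(a),C[1]+r*np.sin(a),z])).round(1))
# nut angle fit for image B and now, hole 35
from fit import classes,masks
from scipy.optimize import nnls
M=np.zeros((25,22),bool); M[6:20,3:17]=1; I=B[158:183,250:272]
for n in (31,33,35,37,39,41):
  for h in (35,):
    mk=masks(classes(np.radians(h),np.radians(n))); best=min(nnls(cv2.warpAffine(mk,np.float32([[1,0,dx],[0,1,dy]]),(22,25),borderMode=cv2.BORDER_REPLICATE)[M],I[M])[1] for dx in(-.5,-.25,0,.25) for dy in (-.25,0,.25)); print(n,round(best,1))
E
```

```text
[[ -3  -4  -3  -3  -2  -2  -3  -3  -4  -4  -4  -4  -4  -4  -4  -3]
 [ -4  -3  -3  -3  -2  -3  -3  -4  -3  -3  -4  -3  -3  -4  -3  -3]
 [ -3  -3  -3  -3  -2  -3  -3  -2   1  -1  -4  -4  -4  -3  -3  -3]
 [ -4  -3  -3  -2  -3  -3   1   9  12   4  -4  -5  -4  -3  -3  -3]
 [ -3  -4  -4  -3  -2   4  16  26  17  -2 -12  -9  -4  -3  -2  -2]
 [ -4  -4  -4  -3   0  20  44  38   9 -18 -23 -12  -3  -2  -3  -2]
 [ -4  -4  -4  -3   4  36  60  44   5 -23 -25 -11  -2  -2  -1  -4]
 [ -4  -4  -4  -4   6  36  54  40   7 -15 -15  -7  -1  -1  -1  -1]
 [ -4  -4  -4  -4   4  24  34  24   6  -5  -6  -3  -2  -2  -1  -2]
 [ -4  -3  -4  -4   0   9  14   9   1  -2  -2  -1  -1   0  -1  -2]
 [ -3  -4  -4  -3  -3   0   2   1  -1  -2  -2  -1  -2  -1  -2  -2]
 [ -4  -4  -4  -3  -2  -2  -1   0  -1  -2  -2  -1  -1  -2  -1  -2]]
[[ -4  -3  -3  -3  -3  -4  -4  -3  -3  -3  -3  -3  -3  -3  -3  -3  -3  -2  -3  -3  -3  -3]
 [ -3  -3  -4  -3  -3  -3  -3  -3  -3  -3  -3  -4  -3  -3  -3  -3  -2  -3  -2  -3  -4  -3]
 [ -3  -3  -3  -3  -3  -3  -3  -3  -3  -4  -3  -3  -3  -3  -3  -2  -3  -3  -3  -2  -3  -3]
 [ -3  -3  -3  -3  -3 
[... 1345 characters left out ...]
 -4  -4  -4  -4  -5  -6  -5  -4  -6 -11 -24 -33 -30 -17  -7  -4  -3  -3  -2  -3  -3  -3]
 [ -4  -3  -3  -4  -4  -4  -3  -3  -2  -5 -14 -22 -19 -10  -5  -3  -3  -3  -3  -3  -3  -3]
 [ -4  -4  -3  -3  -4  -4  -4  -3  -2  -2  -7 -12 -10  -6  -4  -3  -3  -4  -3  -3  -2  -4]
 [ -3  -3  -4  -4  -4  -4  -4  -3  -3  -2  -4  -5  -4  -4  -3  -4  -3  -3  -4  -3  -3  -3]
 [ -4  -4  -4  -4  -4  -3  -4  -3  -3  -2  -2  -2  -3  -4  -3  -3  -3  -3  -3  -3  -3  -4]
 [ -4  -3  -3  -4  -3  -3  -3  -3  -3  -2  -3  -2  -4  -3  -4  -3  -3  -3  -3  -2  -4  -3]]
0.0235 0.131 [264.7 161. ]
0.0275 0.143 [265.3 156.5]
0.0615 0.143 [271.5 149.8]
0.0615 0.119 [271.7 157.1]
31 73.8
33 64.0
35 56.4
37 50.2
39 51.3
41 55.4
```

```bash
python3 -c "
from h import *
ctrl.finish_job(); print(st()['clock'])"
```

```text
the job is handed in; nothing more can be done
the job is handed in; nothing more can be done
```

The castle nut is turned on to its next slot and locked. The steel pin runs through slot and hole with its collar against the nut, and I handed the job in at about 20 s of robot time.

**What I did**
- I gripped two flats of the nut and turned it clockwise about 0.19 rad, only forwards. That put its slot at about 37° in the world frame.
- I picked up the steel pin and fed it in along the slot in millimetre steps, watching the force.
- Part-way in, at about 37.5°, the pin met about 5 N. I did not push harder. I turned the pin about 1° clockwise, the force dropped away, and it went on at about 35° until the collar stopped it at 5–7 N. Then I let go and backed the arm off.

**Last checks**
- **Pin home:** after release the pin stayed put. In the scene camera the tip stands about 32 mm past the stud axis, and the grip lies where it should for a fully home pin. The tool position at the stop fits this too.
- **Hands off:** the arm is clear and the wrist force is back to noise level.
- **Other things:** in the last scene picture the pink pin, red stubs, spanner, gasket, flange and bolt look unmoved. I compared these only by eye.

**What did not quite agree**
- My picture-based guess for the hole direction was about 32°, while the pin settled at about 35°.
- The slot centre is about 2.5° (0.04 rad) off the pin, which is inside the slot's clearance.

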